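# Load the bench tumbler, stir in the links, rack the paddle, seat the lid

## Robot

A 6-joint arm with a two-finger parallel gripper is mounted at the origin on the work surface. World frame = base frame: x ahead of the robot, y to its left, z up, the work surface at z = 0. Lengths are in m, angles in degrees, forces in N, time in s.
With the tool pointing down it reaches from about 0.375 to 0.9 m from the base axis. Payload 3.1 kg.
Tool frame: the origin (TCP) lies between the finger pads; the fingertips stand 11 mm ahead of it and the grasp point (between the pads) lies 8 mm behind it; z points along the fingers, y is the line along which they close (so a half turn about z gives the same grasp; the last joint's range is limited). The gripper opens to 87 mm and grips with 3 to 60 N. Pads are 19 mm wide; open, the fingers measure 117 mm over their backs; the gripper's body (75 mm by 190 mm) begins 51 mm behind the grasp point.
Start: joints at [-77.951, 30.224, 82.088, -0, 67.689, -10.227], TCP at [0.237, -0.578, 0.234] pointing down, gripper open.
Joint ranges: [-176.69, 176.69], [-43.24, 126.21], [12.49, 139.97], [-82, 262], [0, 151.66], [-163.58, 163.58]. Speed limits (degrees/s): [159.86, 159.86, 180, 180, 180, 180].

## Interface

Orientations are given as a 3x3 rotation matrix whose columns are the frame's x, y, z axes.
In Python, from rig import bot, viewer, workorder, models gives the robot as it stands.
- The arm moves only by the shell command python3 -m jog 'ROWS'. ROWS is JSON, a list of rows, each a list of 7 numbers: the opening, from 0 (shut) to 1 (fully open), then the shift along the tool's x, y, z in m, then the turn, a rotation vector about the tool's x, y, z in degrees. In form: [[claw, x, y, z, ax, ay, az], ...]. A call has 1 to 20 rows; each row is the pose to reach, as a shift and turn from the pose commanded when the call began, along the tool's axes at that moment; what a row does not reach only later rows make up. A row lasts 1/8 s, in which the tool goes at most 62.5 mm and 10.7 degrees, less where a joint would pass 70% of its speed; a pose out of reach is approached as far as the arm can. A call with a gripper value outside its range is refused whole. The fingers move at their own pace and stop on an object; the grip force is fixed at half the most. Time passes only in rows, so rows that repeat a pose let the fingers close. It gives the time, the measured TCP pose, the force, the opening and the grip force at its end, in the units of the state.
- bot.read_state(): the state, without advancing time (a new reading comes with each control period).
- viewer.capture(name): name is "scene" or "top" or "wrist"; returns (picture, depth): 420x560x3 uint8, blue, green, red; 420x560 float32, m along the optical axis (not along the pixel's ray), 0 where there is no reading.
- viewer.camera_info(name): a dict with "fx", "fy", "cx", "cy" (pixels), "dist_coeffs" ([k1, k2, p1, p2, k3] as OpenCV has them; the pictures are not rectified), "world_to_cam" (4x4, takes a point from world to camera coordinates). Camera axes: x right, y down, z forward; pixel columns grow to the right and rows downward; lengths in m; the calibration is good to about 2 mm. A picture is of the moment at which its call begins: read the wrist's pose just before it. camera_info takes no time and is no camera call; for the wrist camera it gives the pose at the moment of the call.
- workorder.hand_in(): hands the job in; it is judged then, once.
Trained networks look in the newest picture that a camera, given by its name, has taken for a name from the list of things; names that differ only in an ending like _2 or _b are one class to them, and where a whole thing is asked for, a point or a joint stands for the part that bears it (a point fixed in the world has none). Each returns a list of dicts, best first, with "p" (0 to 1); they miss things now and then, are a little off and sometimes report something else, mostly with a low value. They report only what shows in the picture. A call takes as long as a camera call.
- models.outline_of(camera, thing): "mask" (420x560 bool, what is visible of it).
- models.tip_of(camera, thing): "xyz" ([x, y, z] in m, in world coordinates, good to about 4 mm: a listed point, or the origin of a listed thing).
The state is a dict: "time_s": time; "joint_positions": joint angles; "qvel": joint speeds; "tau": joint torques, N m; "position": TCP position; "tcp_rot": TCP orientation; "force": force on the tool from outside, world axes, zero at the start; "moment": the same for the moment, N m; "opening": opening from 0.0 (shut) to 1.0 (fully open); "grasp_force": force on a finger pad.
Only numpy, scipy, OpenCV 4.12 (cv2) and the standard library are available. Lean on these libraries where they do the work, as an engineer would, in place of code of your own. Each camera call takes 0.05 s, during which the arm holds its last target. There are 200 camera calls.

## Task

Get the little tumbler ready to run: put every aluminium link lying on the desk into the bowl, then take the paddle from its dock and stir links and beads together with its end low among the beads, at least four full turns round the bowl. Keep everything in the bowl, slide the paddle edgewise all the way down into the empty slot of the wooden block and let go, then put the lid on the bowl and press it down until it is fully home on the rim. Leave the marker, toy robot, mug and bottle alone.

Things in the scene. Friction and masses are not known exactly. Their poses are not given: they have to be found in the camera images.
- bowl: fixed grey plastic bowl on a white base of 188 mm diameter; origin under its centre, on the desk, z up. Inner diameter 160, outer 170 mm; flat inner floor 90 mm across, 20 mm above the desk, sloping up at its edge to the upright wall (from 47 mm); rim at 100 mm. A rubber seal ring in the rim stands 7 mm proud of it (top at 107 mm); about 10 N pushes it straight down, where it stays
- lid: loose round white lid, 176 mm diameter, about 220 g, lying the right way up; origin under its centre, z up. Plug 136 mm across, 10 mm deep, goes in the bowl's mouth; plate above it 10 to 18 mm over the origin. Laid on the bowl it sits on the seal (origin 97 mm above the desk); pressed on the knob with 12 to 20 N it goes home on the rim (90 mm) and stays
- lid_knob (a point): middle of the lid's central black knob, 42 mm above the lid's origin; knob 32 mm in diameter, from 28 to 54 mm above the origin, with a flat top
- paddle: steel stirring paddle, wooden handle, 170 mm long, about 70 g, upright in the dock at the start. Origin at the middle of the blade's lower end; z up the paddle, x across the blade, y through its thickness. Blade 24 mm (x) by 5 mm (y), z 0 to 95 mm; handle 30 mm (x) by 16 mm (y), z 90 to 170 mm, to be gripped firmly across the 16 mm at about z 120 mm. Faces alike. Swivels in the grip if it jams
- dock: fixed grey plastic dock, 70 x 60 x 60 mm high, with a well (35 mm along its x, 13 mm along its y, 54 mm deep) in which the paddle stands loosely at the start. Origin at the centre of its underside
- block: fixed light wooden tool block, 80 (x) x 140 (y) x 70 mm high, origin under its centre. Two short tools stand fixed in it 45 mm either side of the middle, up to 20 mm above its top; the empty slot in the middle is for the paddle: 33 mm along the block's x, 9 mm along its y, 60 mm deep (floor 10 mm above the desk)
- block_hole0 (a point): centre of the mouth of the block's empty slot, 70 mm above the desk
- link0: aluminium robot link, flat bar with two round ends, 60 mm long (x), 20 mm wide at the round ends, 16 mm in the middle (y) and 20 mm high, 45 g; origin at the centre of its underside. Lies flat on the desk at the start. Two to four links are there; absent ones read None
- link1: aluminium robot link, flat bar with two round ends, 60 mm long (x), 20 mm wide at the round ends, 16 mm in the middle (y) and 20 mm high, 45 g; origin at the centre of its underside. Lies flat on the desk at the start. Two to four links are there; absent ones read None
- link2: aluminium robot link, flat bar with two round ends, 60 mm long (x), 20 mm wide at the round ends, 16 mm in the middle (y) and 20 mm high, 45 g; origin at the centre of its underside. Lies flat on the desk at the start. Two to four links are there; absent ones read None
- link3: aluminium robot link, flat bar with two round ends, 60 mm long (x), 20 mm wide at the round ends, 16 mm in the middle (y) and 20 mm high, 45 g; origin at the centre of its underside. Lies flat on the desk at the start. Two to four links are there; absent ones read None
- bead0: chunky ceramic bead, a ball of 24 mm diameter, 17 g, origin at its centre; eight of them lie in the bowl; the paddle can go round among them 20 to 32 mm from the bowl's centre
- bead1: chunky ceramic bead, a ball of 24 mm diameter, 17 g, origin at its centre; eight of them lie in the bowl; the paddle can go round among them 20 to 32 mm from the bowl's centre
- bead2: chunky ceramic bead, a ball of 24 mm diameter, 17 g, origin at its centre; eight of them lie in the bowl; the paddle can go round among them 20 to 32 mm from the bowl's centre
- bead3: chunky ceramic bead, a ball of 24 mm diameter, 17 g, origin at its centre; eight of them lie in the bowl; the paddle can go round among them 20 to 32 mm from the bowl's centre
- bead4: chunky ceramic bead, a ball of 24 mm diameter, 17 g, origin at its centre; eight of them lie in the bowl; the paddle can go round among them 20 to 32 mm from the bowl's centre
- bead5: chunky ceramic bead, a ball of 24 mm diameter, 17 g, origin at its centre; eight of them lie in the bowl; the paddle can go round among them 20 to 32 mm from the bowl's centre
- bead6: chunky ceramic bead, a ball of 24 mm diameter, 17 g, origin at its centre; eight of them lie in the bowl; the paddle can go round among them 20 to 32 mm from the bowl's centre
- bead7: chunky ceramic bead, a ball of 24 mm diameter, 17 g, origin at its centre; eight of them lie in the bowl; the paddle can go round among them 20 to 32 mm from the bowl's centre
- marker: bystander: marker pen lying on the desk, 130 mm long, origin under its middle
- toybot: bystander: white toy robot, 120 mm high, origin under its middle
- mug: bystander: white mug, 80 mm diameter, 95 mm high, origin under its middle
- spray: bystander: amber bottle, 56 mm diameter, 150 mm high, origin under its middle

How it is judged (in metres and radians):
On the way, in this order (a step that is already met when the one before it is completed fails the run):
1. every link lies in the bowl, let go (horizontal distance between each of link0, link1, link2, link3 and bowl below 0.08 m and z of link0 in the frame of bowl between 0.016 and 0.095 m and z of link1 in the frame of bowl between 0.016 and 0.095 m and z of link2 in the frame of bowl between 0.016 and 0.095 m and z of link3 in the frame of bowl between 0.016 and 0.095 m and contact force between the fingers and link0 below 0.05 N and contact force between the fingers and link1 below 0.05 N and contact force between the fingers and link2 below 0.05 N and contact force between the fingers and link3 below 0.05 N), for 0.2 s.
2. stir low, going round: far side (paddle end under 24 mm off the floor, over 12 mm to that side) (horizontal distance between paddle and bowl below 0.075 m and z of paddle in the frame of bowl below 0.044 m and x of paddle in the frame of bowl above 0.012 m).
3. stir low, going round: near side (paddle end under 24 mm off the floor, over 12 mm to that side) (horizontal distance between paddle and bowl below 0.075 m and z of paddle in the frame of bowl below 0.044 m and x of paddle in the frame of bowl below -0.012 m).
4. stir low, going round: far side again (paddle end under 24 mm off the floor, over 12 mm to that side) (all of step 2).
5. stir low, going round: near side again (paddle end under 24 mm off the floor, over 12 mm to that side) (all of step 3).
6. stir low, going round: straight to the left (paddle end under 24 mm off the floor, over 12 mm to that side) (horizontal distance between paddle and bowl below 0.075 m and z of paddle in the frame of bowl below 0.044 m and y of paddle in the frame of bowl above 0.012 m and x of paddle in the frame of bowl between -0.011 and 0.011 m).
7. stir low, going round: right side (paddle end under 24 mm off the floor, over 12 mm to that side, and one each of beads 0/4, 1/5, 2/6, 3/7 shifted over 12 mm) (horizontal distance between paddle and bowl below 0.075 m and z of paddle in the frame of bowl below 0.044 m and y of paddle in the frame of bowl below -0.012 m and distance of any of bead0, bead4 from where it was at the start of the episode above 0.012 m and distance of any of bead1, bead5 from where it was at the start of the episode above 0.012 m and distance of any of bead2, bead6 from where it was at the start of the episode above 0.012 m and distance of any of bead3, bead7 from where it was at the start of the episode above 0.012 m).
At the end, for the whole second after the job is handed in: All links and beads are in the bowl; the paddle stands in the empty slot, its end within 6 mm of the slot floor and 12 mm of its centre, leaning under 8 degrees; the lid is on the rim within 2.5 mm, centred within 15 mm, level within 2 degrees; lid and paddle are at rest (horizontal distance between each of link0, link1, link2, link3, bead0, bead1, bead2, bead3, bead4, bead5, bead6, bead7 and bowl below 0.08 m and z of link0 in the frame of bowl between 0.016 and 0.095 m and z of link1 in the frame of bowl between 0.016 and 0.095 m and z of link2 in the frame of bowl between 0.016 and 0.095 m and z of link3 in the frame of bowl between 0.016 and 0.095 m and z of bead0 in the frame of bowl between 0.016 and 0.095 m and z of bead1 in the frame of bowl between 0.016 and 0.095 m and z of bead2 in the frame of bowl between 0.016 and 0.095 m and z of bead3 in the frame of bowl between 0.016 and 0.095 m and z of bead4 in the frame of bowl between 0.016 and 0.095 m and z of bead5 in the frame of bowl between 0.016 and 0.095 m and z of bead6 in the frame of bowl between 0.016 and 0.095 m and z of bead7 in the frame of bowl between 0.016 and 0.095 m and horizontal distance between paddle and block_hole0 below 0.012 m and height (world z) of paddle below 0.016 m and angle between paddle's own z axis and vertical below 0.15 rad and linear speed of each of paddle, lid below 0.02 m/s and horizontal distance between lid and bowl below 0.015 m and z of lid in the frame of bowl between 0.085 and 0.0925 m and angle between lid's own z axis and vertical below 0.04 rad); the robot touches nothing.
It fails at once if the marker is moved by more than 40 mm (distance of marker from where it was at the start of the episode above 0.04 m).
It fails at once if the toybot is moved by more than 40 mm (distance of toybot from where it was at the start of the episode above 0.04 m).
It fails at once if the mug is moved by more than 40 mm (distance of mug from where it was at the start of the episode above 0.04 m).
It fails at once if the spray is moved by more than 40 mm (distance of spray from where it was at the start of the episode above 0.04 m).
Of link0, link1, link2, link3 only 2 to 4 are there at a start; the rules pass over those that are not, and their reading is None.
At some moment in a run one of link0, link1, link2, link3, lid may be knocked a few centimetres aside while the robot is not near it.
It also fails if it takes over 210 s, if anything falls off the work surface, if the arm or the gripper's body presses on something with over 40 N, if the wrist force passes 120 N, or if a joint passes its speed limit or range.

## Working session

There is one attempt and no reset: what is moved stays moved. The work goes in short steps, Python scripts to look and compute and a shell command to move; the robot and the scene stay as the last step left them, time stands still between calls to the robot, and variables do not carry over. Pictures are saved under pics/ and viewed, at most 14 in all, crops included, and the job is handed in when it is done.

```bash
mkdir -p pics; ls; cat > h.py <<'E'
import numpy as np, cv2
from rig import bot, viewer, workorder, models
def cap(cam,name=None):
    im,d=viewer.capture(cam); ci=viewer.camera_info(cam)
    if name: cv2.imwrite(f'pics/{name}.png',im)
    return im,d,ci
def K(ci): return np.array([[ci['fx'],0,ci['cx']],[0,ci['fy'],ci['cy']],[0,0,1.]]),np.array(ci['dist_coeffs'],float)
def unproj(ci,uv,z):
    """z: depths along the axis"""
    k,dc=K(ci); p=cv2.undistortPoints(np.float64(uv).reshape(-1,1,2),k,dc)[:,0]
    z=np.asarray(z,float).reshape(-1); c=np.c_[p*z[:,None],z]; T=np.linalg.inv(np.array(ci['world_to_cam'])); return c@T[:3,:3].T+T[:3,3]
def onplane(ci,uv,h):
    k,dc=K(ci); p=cv2.undistortPoints(np.float64(uv).reshape(-1,1,2),k,dc)[:,0]
    T=np.linalg.inv(np.array(ci['world_to_cam'])); d=np.c_[p,np.ones(len(p))]@T[:3,:3].T; o=T[:3,3]
    return o+d*((h-o[2])/d[:,2])[:,None]
def cloud(ci,d,mask):
    v,u=np.nonzero(mask&(d>0)); return unproj(ci,np.c_[u,v],d[v,u])
def st():
    s=bot.read_state(); print('t',round(s['time_s'],2),'pos',np.round(s['position'],4),'F',np.round(s['force'],1),'op',round(s['opening'],3),'gf',round(s['grasp_force'],1),'j',np.round(s['joint_positions'],1)); print(np.round(s['tcp_rot'],3).tolist()); return s
def rel(p,yaw=None):
    """shift/turn in tool axes to TCP target p; closing line (tool y) at yaw deg in world, tool down"""
    s=bot.read_state(); R=np.array(s['tcp_rot']); o=R.T@(np.array(p)-s['position'])
    if yaw is None: return np.round(o,4),None
    best=None
    for a in (yaw,yaw+180):
        a=np.radians(a); y=np.array([np.cos(a),np.sin(a),0]); z=np.array([0,0,-1.]); Rt=np.c_[np.cross(y,z),y,z]
        rv=np.degrees(cv2.Rodrigues(R.T@Rt)[0].ravel())
        if best is None or np.linalg.norm(rv)<np.linalg.norm(best): best=rv
    return np.round(o,4),np.round(best,2)
E
cat > a.py <<'E'
from h import *
s=st()
for c in('scene','top'):
    im,d,ci=cap(c,c+'0'); print(c,np.round(np.linalg.inv(ci['world_to_cam'])[:3,3],3), np.round(ci['fx']))
    for t in ['bowl','lid_knob','lid','paddle','dock','block','block_hole0','link0','marker','toybot','mug','spray']:
        r=models.tip_of(c,t); print(t,[(round(x['p'],2),np.round(x['xyz'],3).tolist()) for x in r[:5]])
E
python3 a.py
```

```text
pics
t 0.0 pos [ 0.2368 -0.5776  0.2326] F [-0.4 -0.5 -0.2] op 0.999 gf 0.0 j [-78.   30.3  82.2  -0.   67.7 -10.2]
[[0.925, 0.379, -0.0], [0.379, -0.925, 0.002], [0.0, -0.002, -1.0]]
scene [0.929 0.58  0.811] 416.0
bowl [(0.61, [0.649, -0.012, 0.001])]
lid_knob [(0.57, [0.53, 0.322, 0.044])]
lid [(0.71, [0.534, 0.32, -0.003])]
paddle [(0.66, [0.434, 0.163, 0.005])]
dock [(0.68, [0.434, 0.167, -0.0])]
block [(0.72, [0.598, -0.324, 0.001])]
block_hole0 [(0.65, [0.6, -0.321, 0.07]), (0.16, [0.562, -0.204, 0.001])]
link0 [(0.69, [0.429, -0.114, -0.0]), (0.62, [0.44, -0.193, 0.004]), (0.46, [0.417, -0.035, 0.002]), (0.36, [0.651, -0.01, 0.001]), (0.34, [0.321, 0.449, 0.002])]
marker [(0.79, [0.564, -0.203, -0.003]), (0.69, [0.434, 0.166, 0.008]), (0.6, [0.439, 0.166, -0.0])]
toybot [(0.66, [0.706, 0.208, -0.0]), (0.57, [0.616, -0.024, 0.034])]
mug [(0.96, [0.322, 0.451, 0.001]), (0.49, [0.646, -0.01, 0.0]), (0.47, [0.716, -0.195, -0.002])]
spray [(0.64, [0.717, -0.196, 0.001]), (0.32, [0.649, -0.008, -0.001])]
top [0.393 0.064 1.2  ] 467.0
bowl [(0.89, [0.646, -0.016, -0.003])]
lid_knob [(0.82, [0.536, 0.32, 0.041])]
lid []
paddle [(0.54, [0.437, 0.166, 0.007])]
dock [(0.62, [0.438, 0.163, 0.0])]
block [(0.75, [0.601, -0.323, 0.001]), (0.65, [0.565, -0.2, -0.005])]
block_hole0 [(0.57, [0.602, -0.324, 0.069])]
link0 [(0.71, [0.434, -0.204, 0.005]), (0.58, [0.424, -0.038, -0.002]), (0.43, [0.424, -0.111, 0.0])]
marker [(0.79, [0.562, -0.203, -0.001])]
toybot [(0.91, [0.704, 0.204, -0.004]), (0.5, [0.428, -0.108, -0.003])]
mug [(0.9, [0.328, 0.45, 0.005])]
spray [(0.62, [0.714, -0.186, 0.001]), (0.51, [0.703, 0.209, -0.001]), (0.39, [0.56, -0.199, -0.003])]
```

View pics/top0.png

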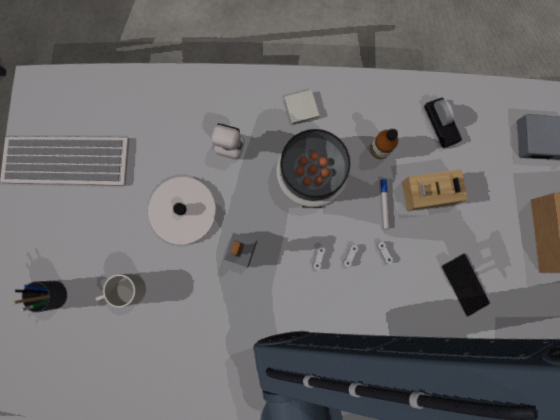

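View pics/scene0.png

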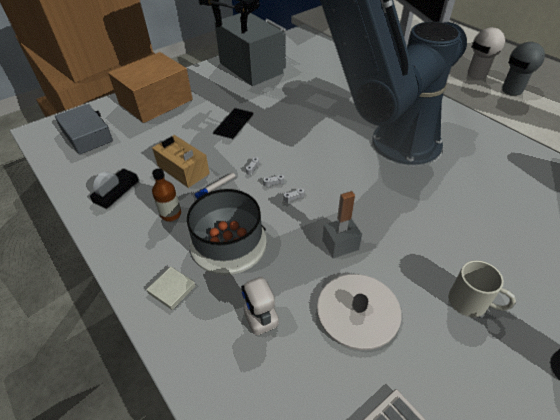

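The top view shows three links at about (319,258), (351,255) and (386,252). The bowl is at (315,165), the lid at (182,210), the dock with paddle at (240,250) and the block at (436,188). The scene view agrees. Next: yaws from both views.

```bash
cat > b.py <<'E'
from h import *
def rect(P):
    (c,(w,h),a)=cv2.minAreaRect(np.float32(P[:,:2]*1000)); 
    if w<h: w,h,a=h,w,a+90
    return np.round(c,1),round(w,1),round(h,1),round(a%180,1)
for c in('top','scene'):
    im,d,ci=cap(c)
    for t,h in(('link0',.02),('block',.07),('dock',.06),('bowl',.1),('lid',.018),('lid_knob',0),('paddle',0),('marker',0)):
        for m in models.outline_of(c,t)[:4]:
            if m['p']<.35: continue
            P=cloud(ci,d,m['mask']); 
            if len(P)<10: continue
            z=np.percentile(P[:,2],[5,50,98]); 
            Q=P[np.abs(P[:,2]-h)<.006] if h else P
            if len(Q)<10: print(c,t,'few',z); continue
            print(c,t,round(m['p'],2),len(P),'z',np.round(z*1000),rect(Q))
E
python3 b.py
```

```text
top link0 0.67 175 z [ 5. 18. 23.] (array([420.9, -34.1]), 59.6, 19.1, 167.2)
top link0 0.46 175 z [ 9. 19. 24.] (array([ 427.6, -111.7]), 59.5, 19.7, 156.5)
top link0 0.42 361 z [-1. 13. 18.] (array([ 565. , -201.3]), 125.5, 14.9, 4.5)
top block 0.69 2060 z [19. 69. 87.] (array([ 598.8, -324. ]), 142.6, 82.2, 100.6)
top dock 0.88 593 z [23. 59. 65.] (array([434.5, 164.3]), 69.3, 60.5, 163.2)
top bowl 0.62 4075 z [ 10.  31. 108.] (array([645.3, -11.9]), 166.9, 165.5, 17.1)
top lid 0.8 3559 z [14. 18. 52.] (array([532.6, 322.2]), 175.9, 172.0, 92.2)
top lid_knob 0.68 58 z [33. 40. 45.] (array([615.6, -28.2]), 20.7, 19.6, 72.4)
top lid_knob 0.6 3562 z [14. 18. 52.] (array([532.3, 321.9]), 176.0, 173.1, 95.5)
top paddle 0.67 153 z [ 33. 173. 178.] (array([435.3, 170.8]), 31.9, 29.8, 163.1)
top paddle 0.65 639 z [ 17.  59. 174.] (array([437.1, 167.6]), 73.0, 70.5, 161.3)
top paddle 0.54 3539 z [14. 18. 52.] (array([531. , 322.2]), 175.8, 169.0, 92.4)
top marker 0.73 72 z [31. 39. 45.] (array([639.1,  21.6]), 22.8, 21.7, 134.8)
top marker 0.72 310 z [ 5. 13. 18.] (array([ 564.4, -204.6]),
[... 615 characters left out ...]
 bowl 0.8 5054 z [ 10.  50. 107.] (array([649.1, -11.2]), 170.4, 163.9, 60.8)
scene bowl few [0.01547357 0.01797594 0.05324742]
scene lid 0.58 4931 z [15. 18. 53.] (array([535.1, 323. ]), 176.2, 173.2, 8.6)
scene lid_knob 0.59 4883 z [16. 18. 53.] (array([535.3, 322.8]), 174.3, 173.5, 161.2)
scene paddle 0.67 485 z [ 63. 133. 176.] (array([437.4, 165.9]), 31.7, 18.0, 160.3)
scene paddle 0.54 58 z [33. 39. 45.] (array([642.8, -41. ]), 17.9, 17.0, 107.9)
scene paddle 0.47 4912 z [15. 18. 53.] (array([529.6, 324.3]), 186.7, 173.5, 166.1)
scene marker 0.54 229 z [ 5. 13. 18.] (array([ 568.1, -206.1]), 130.4, 29.5, 5.4)
scene marker 0.52 53 z [34. 40. 44.] (array([618.6,   6.8]), 18.3, 14.9, 8.1)
```

```bash
G='[1,0.34,-0.31,0,0,0,0]'; python3 -m jog '[[0.6,0.34,-0.31,0,0,0,0],[0.6,0.34,-0.31,0,0,0,0],[0.6,0.34,-0.31,0,0,0,0],[0.6,0.34,-0.31,0,0,0,0],[0.6,0.34,-0.31,0,0,0,0],[0.6,0.34,-0.31,0,0,0,0],[0.6,0.34,-0.31,0,0,0,0],[0.6,0.34,-0.31,0,0,0,0],[0.6,0.34,-0.31,0,0,0,0],[0.6,0.34,-0.31,0,0,0,0]]'
cat > w.py <<'E'
from h import *
import sys
from b2 import rect
def wl(name=None):
    im,d,ci=cap('wrist',name); st(); print('cam',np.round(np.linalg.inv(ci['world_to_cam'])[:3,3],3))
    for m in models.outline_of('wrist','link0')[:4]:
        P=cloud(ci,d,m['mask'])
        if m['p']<.3 or len(P)<10: continue
        Q=P[(P[:,2]>.012)&(P[:,2]<.028)]
        v,u=np.nonzero(m['mask']); print(round(m['p'],2),'px',u.min(),u.max(),v.min(),v.max(),'top z',np.round(np.percentile(P[:,2],[50,95]),4), rect(Q) if len(Q)>9 else '', )
if __name__=='__main__': wl(*sys.argv[1:])
E
sed -n '2,5p' b.py > t; (echo 'from h import *'; cat t) > b2.py; python3 w.py w1
```

```text
time_s: 3.45
position: [0.4341, -0.1632, 0.2337]
tcp_rot: [[0.925, 0.379, 0.0], [0.379, -0.925, -0.001], [0.0, 0.001, -1.0]]
force: [-0.1, 0.3, -0.4]
opening: 0.599
grasp_force: 0.0
t 3.5 pos [ 0.4339 -0.1635  0.2336] F [ 0.2 -0.7 -0.1] op 0.602 gf 0.0 j [-34.5  17.8 104.5  -0.   57.7  33.3]
[[0.926, 0.378, 0.0], [0.378, -0.926, -0.001], [-0.0, 0.001, -1.0]]
cam [ 0.507 -0.134  0.386]
0.86 px 303 321 169 218 top z [0.0205 0.0223] (array([ 437.3, -201.9]), 59.5, 18.2, 29.0)
0.74 px 158 196 132 178 top z [0.0199 0.0222] (array([420.5, -34.6]), 59.4, 19.2, 165.9)
0.6 px 221 261 154 195 top z [0.0203 0.0223] (array([ 427.7, -113.6]), 59.0, 19.2, 156.6)
0.31 px 155 297 0 46 top z [0.0162 0.0907] (array([576.4, -40.8]), 143.3, 36.1, 112.0)
```

```bash
python3 -m jog '[[0.6,-0.011,0.037,0.06,0,0,-6],[0.6,-0.011,0.037,0.12,0,0,-6],[0.6,-0.011,0.037,0.17,0,0,-6],[0.6,-0.011,0.037,0.2,0,0,-6],[0.6,-0.011,0.037,0.22,0,0,-6],[0.6,-0.011,0.037,0.22,0,0,-6],[0.6,-0.011,0.037,0.22,0,0,-6]]'
python3 -c "
from h import *
st();print(rel([.4375,-.202,.014],118.5))"
```

```text
time_s: 4.42
position: [0.4378, -0.2022, 0.0134]
tcp_rot: [[0.882, 0.472, 0.0], [0.472, -0.882, -0.0], [0.0, 0.0, -1.0]]
force: [-0.8, 0.4, 0.3]
opening: 0.602
grasp_force: 0.0
t 4.42 pos [ 0.4378 -0.2022  0.0134] F [-0.8  0.4  0.3] op 0.602 gf 0.0 j [-38.1  42.3 111.1  -0.   26.6  23.7]
[[0.882, 0.472, 0.0], [0.472, -0.882, -0.0], [0.0, 0.0, -1.0]]
(array([-0.0002, -0.0003, -0.0006]), array([ 0.01, -0.  , -0.33]))
```

```bash
python3 -m jog '[[0,0,0,0,0,0,0],[0,0,0,0,0,0,0],[0,0,0,0,0,0,0],[0,0,0,0,0,0,0],[0,0,0,-0.05,0,0,0],[0,0,0,-0.11,0,0,0],[0,0,0,-0.17,0,0,0],[0,0,0,-0.19,0,0,0],[0,0,0,-0.19,0,0,0],[0,0,0,-0.19,0,0,0]]'
python3 -c "
from h import *
s=st();im,d,ci=cap('wrist','w2')
for x in models.tip_of('wrist','bowl'): print(x)
print(rel([.645,.01,.21]))"
```

```text
time_s: 5.68
position: [0.437, -0.2003, 0.2024]
tcp_rot: [[0.881, 0.474, -0.002], [0.474, -0.881, 0.002], [-0.001, -0.002, -1.0]]
force: [-0.2, 0.4, -1.0]
opening: 0.163
grasp_force: 30.0
t 5.67 pos [ 0.437  -0.2003  0.2024] F [-0.2  0.4 -1. ] op 0.163 gf 30.0 j [-38.   21.9 104.2  -0.   54.1  23.8]
[[0.881, 0.474, -0.002], [0.474, -0.881, 0.002], [-0.001, -0.002, -1.0]]
(array([ 0.2828, -0.0866, -0.0082]), None)
```

```bash
python3 -m jog '[[0,0.055,-0.018,0,0,0,0],[0,0.11,-0.036,0,0,0,0],[0,0.165,-0.055,0,0,0,0],[0,0.22,-0.073,0,0,0,0],[0,0.274,-0.091,0,0,0,0],[0,0.274,-0.091,0,0,0,0],[0,0.274,-0.091,0.05,0,0,0],[0,0.274,-0.091,0.09,0,0,0],[0,0.274,-0.091,0.12,0,0,0],[0,0.274,-0.091,0.13,0,0,0],[0,0.274,-0.091,0.13,0,0,0]]'
python3 -m jog '[[0.4,0,0,0,0,0,0],[0.4,0,0,0,0,0,0],[0.4,0,0,0,0,0,0],[0.4,0,0,-0.03,0,0,0],[0.4,0,0,-0.08,0,0,0],[0.4,0,0,-0.13,0,0,0],[0.5,0,0,-0.15,0,0,0],[0.5,0,0,-0.15,0,0,0]]'
python3 -c "
from h import *
s=st();im,d,ci=cap('wrist','w3')
import b2
for m in models.outline_of('wrist','link0')[:4]:
    P=cloud(ci,d,m['mask'])
    print(round(m['p'],2),np.round(np.median(P,0),3),b2.rect(P[(P[:,2]>.012)&(P[:,2]<.028)]))if len(P[(P[:,2]>.012)&(P[:,2]<.028)])>9 else print(m['p'],np.round(np.median(P,0),3))
im,d,ci=cap('top','t3')
for x in models.tip_of('top','link0'): print(round(x['p'],2),np.round(x['xyz'],3))
print(rel([.428,-.1125,.15],66.5))
"
```

```text
time_s: 7.15
position: [0.6356, 0.0082, 0.0729]
tcp_rot: [[0.881, 0.473, -0.001], [0.473, -0.881, 0.0], [-0.001, -0.001, -1.0]]
force: [-0.1, -0.3, -0.8]
opening: 0.162
grasp_force: 30.0
time_s: 8.15
position: [0.6373, 0.0089, 0.226]
tcp_rot: [[0.881, 0.474, 0.005], [0.474, -0.881, -0.001], [0.004, 0.003, -1.0]]
force: [0.9, -0.8, -0.9]
opening: 0.486
grasp_force: 0.0
t 8.15 pos [0.6373 0.0089 0.226 ] F [ 0.9 -0.8 -0.9] op 0.486 gf 0.0 j [-9.2 31.5 80.9 -0.  67.3 52.5]
[[0.881, 0.474, 0.005], [0.474, -0.881, -0.001], [0.004, 0.003, -1.0]]
0.74 [ 0.432 -0.034  0.019] (array([423.8, -34.7]), 47.0, 18.3, 168.2)
0.67 [0.637 0.008 0.053]
0.53 [ 0.451 -0.116  0.01 ] (array([ 449.5, -116.7]), 17.1, 5.9, 124.9)
0.74 [ 0.426 -0.112 -0.   ]
(array([-0.2397,  0.0092,  0.0724]), array([-4.000e-02,  2.000e-01,  5.178e+01]))
```

View pics/w3.png

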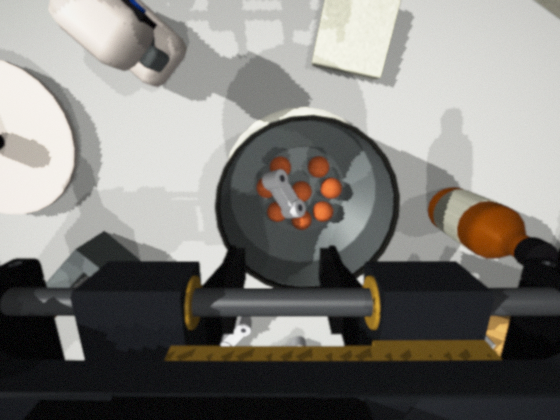

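The link lies on the beads in the bowl at pixel (285,195). Now the middle link.

```bash
python3 -m jog '[[0.5,-0.05,0.002,0,0,0,10],[0.5,-0.11,0.004,0,0,0,20],[0.5,-0.17,0.006,0,0,0,30],[0.5,-0.22,0.008,0.02,0,0,40],[0.5,-0.24,0.009,0.05,0,0,50],[0.5,-0.24,0.009,0.072,0,0,52],[0.5,-0.24,0.009,0.072,0,0,52],[0.5,-0.24,0.009,0.072,0,0,52]]'
python3 w.py; python3 -c "
from h import *
print(rel([.428,-.1125,.014],66.5))"
```

```text
time_s: 9.35
position: [0.4293, -0.1127, 0.1515]
tcp_rot: [[0.916, -0.401, -0.0], [-0.401, -0.916, 0.0], [-0.0, -0.0, -1.0]]
force: [-0.1, 0.0, -0.1]
opening: 0.499
grasp_force: 0.0
t 9.4 pos [ 0.4296 -0.1127  0.1519] F [ 0.6 -0.4  0.3] op 0.499 gf 0.0 j [-29.2  24.5 112.1  -0.   43.3  84.5]
[[0.916, -0.401, 0.001], [-0.401, -0.916, -0.0], [0.001, 0.0, -1.0]]
cam [ 0.502 -0.145  0.304]
0.8 px 197 223 212 268 top z [0.0204 0.0224] (array([422.4, -35.1]), 55.7, 18.9, 167.6)
0.65 px 0 68 9 53 top z [0.0525 0.0582] 
0.62 px 220 245 166 228 top z [0.0207 0.0225] (array([453.2, -72.8]), 58.1, 19.7, 156.8)
(array([-0.0019,  0.0005,  0.1381]), array([ 0.01, -0.09, -0.16]))
```

The middle link was knocked to about (0.453,-0.073), so I'll re-measure from above it.

```bash
python3 -m jog '[[0.42,0.014,-0.047,0,0,0,0],[0.42,0.014,-0.047,0,0,0,0],[0.42,0.014,-0.047,0,0,0,0]]'
python3 w.py; python3 -c "
from h import *
print(rel([.4600,-.0755,.014],66.8))"
```

```text
time_s: 9.82
position: [0.4607, -0.075, 0.152]
tcp_rot: [[0.916, -0.401, 0.0], [-0.401, -0.916, -0.0], [0.0, 0.0, -1.0]]
force: [0.4, 0.5, -0.4]
opening: 0.424
grasp_force: 0.0
t 9.88 pos [ 0.4604 -0.0753  0.1518] F [1.  1.4 0.1] op 0.42 gf 0.0 j [-23.   25.8 109.1  -0.   45.1  90.7]
[[0.916, -0.402, -0.0], [-0.402, -0.916, -0.0], [0.0, 0.0, -1.0]]
cam [ 0.533 -0.108  0.304]
0.82 px 271 292 180 242 top z [0.0204 0.0221] (array([452.1, -72.2]), 59.0, 19.8, 158.2)
0.67 px 245 272 223 282 top z [0.0201 0.0221] (array([420.6, -33.6]), 58.8, 19.6, 165.8)
(array([-3.000e-04,  1.000e-04,  1.378e-01]), array([ 0.01,  0.  , -0.53]))
```

```bash
python3 -m jog '[[0.42,0,0,0.06,0,0,0],[0.42,0,0,0.1,0,0,0],[0.42,0,0,0.13,0,0,0],[0.42,0,0,0.138,0,0,0],[0.42,0,0,0.138,0,0,0],[0,0,0,0.138,0,0,0],[0,0,0,0.138,0,0,0],[0,0,0,0.138,0,0,0],[0,0,0,0.138,0,0,0],[0,0,0,0.09,0,0,0],[0,0,0,0.03,0,0,0],[0,0,0,-0.03,0,0,0],[0,0,0,-0.06,0,0,0],[0,0,0,-0.06,0,0,0]]'
python3 -c "
from h import *
st(); print(rel([.656,-.032,.075]))"
```

```text
time_s: 11.68
position: [0.4621, -0.0757, 0.2141]
tcp_rot: [[0.916, -0.402, 0.006], [-0.402, -0.916, -0.003], [0.007, -0.0, -1.0]]
force: [-0.2, -0.5, -1.4]
opening: 0.203
grasp_force: 29.7
t 11.68 pos [ 0.4621 -0.0757  0.2141] F [-0.2 -0.5 -1.4] op 0.203 gf 29.7 j [-23.   19.8 105.5   0.   54.4  90.7]
[[0.916, -0.402, 0.006], [-0.402, -0.916, -0.003], [0.007, -0.0, -1.0]]
(array([ 0.1591, -0.1179,  0.1401]), None)
```

```bash
python3 -m jog '[[0,0.042,-0.031,0,0,0,-10],[0,0.084,-0.062,0,0,0,-20],[0,0.126,-0.093,0,0,0,-30],[0,0.168,-0.124,0,0,0,-40],[0,0.168,-0.124,0,0,0,-50],[0,0.168,-0.124,0.05,0,0,-50],[0,0.168,-0.124,0.09,0,0,-50],[0,0.168,-0.124,0.12,0,0,-50],[0,0.168,-0.124,0.139,0,0,-50],[0,0.168,-0.124,0.139,0,0,-50]]'
python3 -m jog '[[0.4,0,0,0,0,0,0],[0.4,0,0,0,0,0,0],[0.4,0,0,0,0,0,0],[0.4,0,0,-0.03,0,0,0],[0.4,0,0,-0.08,0,0,0],[0.4,0,0,-0.13,0,0,0],[0.4,0,0,-0.15,0,0,0],[0.4,0,0,-0.15,0,0,0]]'
python3 w.py w4; python3 -c "
from h import *
print(rel([.4215,-.034,.15],76.5))"
```

```text
time_s: 12.92
position: [0.6626, -0.029, 0.0699]
tcp_rot: [[0.897, 0.443, -0.005], [0.443, -0.897, 0.001], [-0.004, -0.003, -1.0]]
force: [-0.5, -0.1, -1.0]
opening: 0.203
grasp_force: 29.7
time_s: 13.92
position: [0.6658, -0.0296, 0.2256]
tcp_rot: [[0.897, 0.443, 0.006], [0.443, -0.897, -0.001], [0.005, 0.004, -1.0]]
force: [0.6, -0.5, 0.1]
opening: 0.402
grasp_force: 0.0
t 13.97 pos [ 0.6645 -0.0293  0.2235] F [-0.2 -0.4 -0.4] op 0.401 gf 0.0 j [-12.1  33.9  76.5   0.   69.4  51.6]
[[0.897, 0.443, 0.002], [0.443, -0.897, -0.0], [0.002, 0.001, -1.0]]
cam [0.735 0.006 0.376]
0.67 px 219 262 179 225 top z [0.0531 0.0608] 
0.63 px 304 328 169 222 top z [0.0521 0.0607] 
(array([-0.2193, -0.1029,  0.0723]), array([-2.000e-02,  6.000e-02,  3.978e+01]))
```

View pics/w4.png

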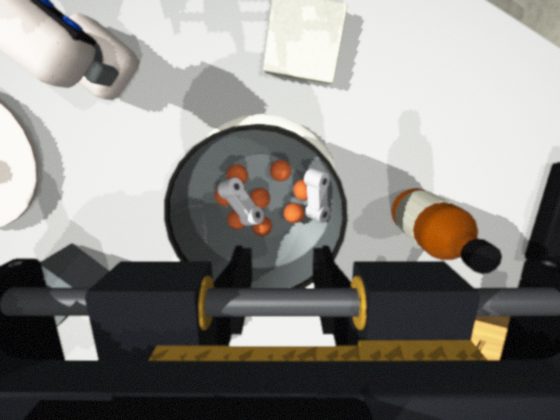

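Both links are in the bowl, at pixels (240,200) and (316,195). Now the third, at (0.4215,-0.034).

```bash
python3 -m jog '[[0.45,-0.05,-0.023,0,0,0,10],[0.45,-0.1,-0.047,0,0,0,20],[0.45,-0.15,-0.07,0,0,0,30],[0.45,-0.19,-0.09,0.02,0,0,40],[0.45,-0.219,-0.103,0.05,0,0,40],[0.45,-0.219,-0.103,0.072,0,0,40],[0.45,-0.219,-0.103,0.072,0,0,40],[0.45,-0.219,-0.103,0.072,0,0,40]]'
python3 w.py; python3 -c "
from h import *
print(rel([.4215,-.034,.014],76.5))"
```

```text
time_s: 15.02
position: [0.4229, -0.034, 0.1505]
tcp_rot: [[0.971, -0.237, -0.0], [-0.237, -0.971, 0.0], [-0.0, -0.0, -1.0]]
force: [-0.1, 0.7, 0.3]
opening: 0.453
grasp_force: 0.0
t 15.07 pos [ 0.4232 -0.0341  0.1508] F [ 0.3 -0.8 -0.1] op 0.452 gf 0.0 j [-19.8  23.5 114.8   0.   41.7  83.9]
[[0.971, -0.237, 0.001], [-0.237, -0.971, -0.0], [0.001, 0.0, -1.0]]
cam [ 0.5   -0.054  0.303]
0.64 px 270 291 173 237 top z [0.0209 0.0226] (array([420.9, -33.3]), 59.5, 19.5, 166.7)
(array([-0.002 ,  0.0003,  0.137 ]), array([ 0.01, -0.08, -0.2 ]))
```

```bash
python3 -m jog '[[0.45,-0.002,0,0.06,0,0,0],[0.45,-0.002,0,0.1,0,0,0],[0.45,-0.002,0,0.13,0,0,0],[0.45,-0.002,0,0.137,0,0,0],[0.45,-0.002,0,0.137,0,0,0],[0,-0.002,0,0.137,0,0,0],[0,-0.002,0,0.137,0,0,0],[0,-0.002,0,0.137,0,0,0],[0,-0.002,0,0.137,0,0,0],[0,-0.002,0,0.09,0,0,0],[0,-0.002,0,0.03,0,0,0],[0,-0.002,0,-0.03,0,0,0],[0,-0.002,0,-0.06,0,0,0],[0,-0.002,0,-0.06,0,0,0]]'
python3 -c "
from h import *
st(); print(rel([.648,-.012,.087],118))"
```

```text
time_s: 16.88
position: [0.4218, -0.0338, 0.2128]
tcp_rot: [[0.971, -0.237, 0.006], [-0.237, -0.971, -0.002], [0.006, 0.001, -1.0]]
force: [0.7, 0.5, -0.8]
opening: 0.181
grasp_force: 30.0
t 16.88 pos [ 0.4218 -0.0338  0.2128] F [ 0.7  0.5 -0.8] op 0.181 gf 30.0 j [-19.8  16.5 111.4   0.   51.7  83.9]
[[0.971, -0.237, 0.006], [-0.237, -0.971, -0.002], [0.006, 0.001, -1.0]]
(array([ 0.2138, -0.0749,  0.1271]), array([  0.17,  -0.33, -41.72]))
```

```bash
python3 -m jog '[[0,0.055,-0.02,0,0,0,-10],[0,0.11,-0.04,0,0,0,-20],[0,0.16,-0.056,0,0,0,-30],[0,0.214,-0.075,0,0,0,-40],[0,0.214,-0.075,0,0,0,-42],[0,0.214,-0.075,0.05,0,0,-42],[0,0.214,-0.075,0.09,0,0,-42],[0,0.214,-0.075,0.115,0,0,-42],[0,0.214,-0.075,0.126,0,0,-42],[0,0.214,-0.075,0.126,0,0,-42]]'
python3 -m jog '[[0.4,0,0,0,0,0,0],[0.4,0,0,0,0,0,0],[0.4,0,0,0,0,0,0],[0.4,0,0,-0.03,0,0,0],[0.4,0,0,-0.08,0,0,0],[0.4,0,0,-0.13,0,0,0],[0.4,0,0,-0.15,0,0,0],[0.4,0,0,-0.15,0,0,0]]'
python3 w.py w5; python3 -c "
from h import *
im,d,ci=cap('top','t5'); im,d,ci=cap('scene','s5')
for c in('top','scene','wrist'):
  for t in('link0','bowl'):
    for x in models.tip_of(c,t)[:4]: print(c,t,round(x['p'],2),np.round(x['xyz'],3))
"
```

```text
time_s: 18.12
position: [0.6447, -0.0113, 0.0833]
tcp_rot: [[0.881, 0.473, -0.003], [0.473, -0.881, 0.001], [-0.003, -0.002, -1.0]]
force: [0.3, 0.4, -1.1]
opening: 0.183
grasp_force: 30.0
time_s: 19.12
position: [0.6474, -0.0115, 0.2373]
tcp_rot: [[0.881, 0.474, 0.005], [0.474, -0.881, -0.001], [0.004, 0.004, -1.0]]
force: [0.8, 0.0, 0.5]
opening: 0.405
grasp_force: 0.0
t 19.18 pos [ 0.6463 -0.0113  0.2353] F [-0.7 -0.6 -0.1] op 0.397 gf 0.0 j [-10.9  31.8  78.8  -0.   69.4  50.8]
[[0.881, 0.474, 0.002], [0.474, -0.881, -0.0], [0.001, 0.001, -1.0]]
cam [0.716 0.026 0.388]
0.97 px 247 287 166 207 top z [0.0498 0.0603] (array([637.1,   5. ]), 49.3, 26.2, 67.5)
0.74 px 283 320 151 197 top z [0.0524 0.0603] 
0.74 px 274 293 209 227 top z [0.0398 0.0434] 
0.62 px 326 350 161 213 top z [0.0519 0.0606] 
scene link0 0.62 [0.634 0.01  0.045]
scene link0 0.55 [ 0.682 -0.058  0.041]
scene link0 0.54 [ 0.671 -0.022  0.039]
scene link0 0.46 [ 0.709  0.208 -0.   ]
scene bowl 0.58 [ 0.645 -0.011  0.002]
wrist link0 0.91 [ 0.679 -0.061  0.041]
wrist link0 0.88 [ 0.67  -0.016  0.036]
wrist link0 0.84 [0.634 0.008 0.037]
wrist bowl 0.68 [ 0.65  -0.01   0.001]
```

View pics/w5.png

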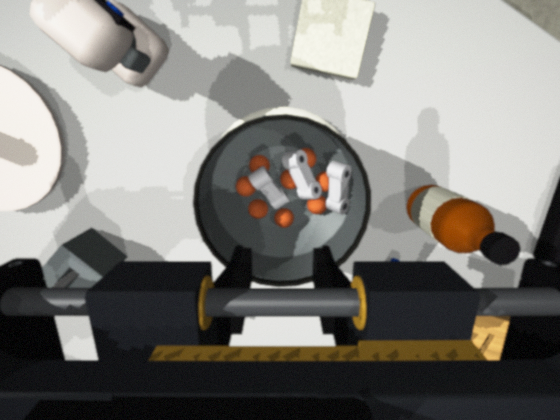

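All three links lie in the bowl, at pixels (267,187), (300,175) and (338,188). Next: a bowl rim fit, then over to the paddle.

```bash
cat > fit.py <<'E'
from h import *
from scipy.optimize import least_squares
def circ(P):
    f=lambda q:np.hypot(P[:,0]-q[0],P[:,1]-q[1])-q[2]
    r=least_squares(f,[*np.mean(P[:,:2],0),.08],loss='soft_l1',f_scale=.003); return np.round(r.x,4),round(float(np.std(f(r.x))),4),len(P)
def bowl(cam):
    im,d,ci=cap(cam); v,u=np.mgrid[0:420,0:560]; P=cloud(ci,d,np.ones_like(d,bool))
    r=np.hypot(P[:,0]-.647,P[:,1]+.012); Q=P[(P[:,2]>.097)&(P[:,2]<.112)&(r<.095)&(r>.07)]; return circ(Q)
E
python3 -c "
from fit import *
print(bowl('wrist')); print(bowl('top')); print(bowl('scene'))
print(rel([.4365,.166,.28],72))"
```

```text
(array([ 0.6461, -0.0124,  0.0811]), 0.0013, 3437)
(array([ 0.6434, -0.0109,  0.0824]), 0.0012, 17)
(array([ 0.6488, -0.0108,  0.0819]), 0.0016, 700)
(array([-0.1006, -0.2555, -0.0456]), array([-1.000e-02,  2.000e-02,  4.627e+01]))
```

```bash
python3 -m jog '[[0.6,-0.02,-0.05,-0.02,0,0,10],[0.6,-0.04,-0.1,-0.04,0,0,20],[0.6,-0.06,-0.15,-0.045,0,0,30],[0.6,-0.08,-0.2,-0.045,0,0,40],[0.6,-0.1,-0.255,-0.045,0,0,46],[0.6,-0.1,-0.255,-0.045,0,0,46],[0.6,-0.1,-0.255,-0.045,0,0,46],[0.6,-0.1,-0.255,-0.045,0,0,46]]'
cat > p.py <<'E'
from h import *; from b2 import rect
import sys
st(); im,d,ci=cap('wrist',sys.argv[1] if len(sys.argv)>1 else None)
A=cloud(ci,d,np.ones_like(d,bool)); A=A[np.hypot(A[:,0]-.4365,A[:,1]-.166)<.06]
for lo,hi in((.165,.185),(.052,.068)):
    Q=A[(A[:,2]>lo)&(A[:,2]<hi)]; print(lo,len(Q),np.round(np.median(Q[:,2]),4) if len(Q) else '',rect(Q) if len(Q)>5 else '')
for t in('paddle','dock'):
    for m in models.outline_of('wrist',t)[:1]:
        P=cloud(ci,d,m['mask']); T=P[P[:,2]>np.percentile(P[:,2],99)-.008]; print(t,m['p'],np.round(np.percentile(P[:,2],[5,50,99]),3),rect(T))
    for x in models.tip_of('wrist',t)[:1]: print(t,x)
E
python3 p.py w6
```

```text
time_s: 20.78
position: [0.4388, 0.1652, 0.2797]
tcp_rot: [[0.952, -0.305, 0.001], [-0.305, -0.952, -0.0], [0.001, -0.0, -1.0]]
force: [-0.6, 0.0, -0.4]
opening: 0.603
grasp_force: 0.0
t 20.77 pos [0.4388 0.1652 0.2797] F [-0.6  0.  -0.4] op 0.603 gf 0.0 j [  6.9  14.6 100.4  -0.   64.9 114.7]
[[0.952, -0.305, 0.001], [-0.305, -0.952, -0.0], [0.001, -0.0, -1.0]]
0.165 624 0.1768 (array([434.4, 164.4]), 29.5, 15.8, 161.9)
0.052 2166 0.0611 (array([433.6, 164.6]), 70.7, 59.7, 163.1)
paddle 0.69 [0.086 0.176 0.178] (array([434.4, 164.4]), 29.5, 15.5, 162.7)
paddle {'xyz': [0.4336, 0.1673, 0.0098], 'p': 0.93}
dock 0.97 [0.021 0.061 0.063] (array([433.8, 164.4]), 70.1, 59.6, 162.9)
dock {'xyz': [0.4379, 0.1671, 0.0007], 'p': 0.9}
```

View pics/w6.png

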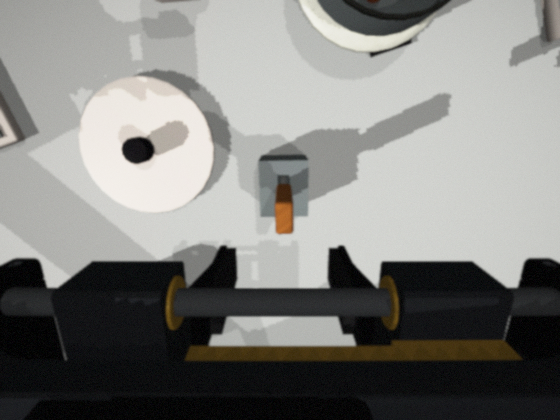

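The paddle handle shows at pixel (284,205), between the fingers' line and the dock, so I'll descend and grip it at z ≈ 0.13.

```bash
python3 -m jog '[[0.6,-0.0035,0.001,0,0,0,0],[0.6,-0.0035,0.001,0.05,0,0,0],[0.6,-0.0035,0.001,0.1,0,0,0],[0.6,-0.0035,0.001,0.14,0,0,0],[0.6,-0.0035,0.001,0.157,0,0,0],[0.6,-0.0035,0.001,0.157,0,0,0],[0.6,-0.0035,0.001,0.157,0,0,0],[0,-0.0035,0.001,0.157,0,0,0],[0,-0.0035,0.001,0.157,0,0,0],[0,-0.0035,0.001,0.157,0,0,0],[0,-0.0035,0.001,0.157,0,0,0],[0,-0.0035,0.001,0.157,0,0,0]]'; python3 -c "
from h import *
st()"
```

```text
time_s: 22.52
position: [0.4337, 0.166, 0.1227]
tcp_rot: [[0.953, -0.304, 0.0], [-0.304, -0.953, 0.0], [0.0, -0.0, -1.0]]
force: [-0.4, -0.4, 1.3]
opening: 0.184
grasp_force: 30.0
t 22.52 pos [0.4337 0.166  0.1227] F [-0.4 -0.4  1.3] op 0.184 gf 30.0 j [  7.1  28.8 110.7  -0.   40.4 114.8]
[[0.953, -0.304, 0.0], [-0.304, -0.953, 0.0], [0.0, -0.0, -1.0]]
```

```bash
python3 -m jog '[[0,0,0,-0.02,0,0,0],[0,0,0,-0.05,0,0,0],[0,0,0,-0.09,0,0,0],[0,0,0,-0.13,0,0,0],[0,0,0,-0.17,0,0,0],[0,0,0,-0.18,0,0,0],[0,0,0,-0.18,0,0,0]]'; python3 -c "
from h import *
s=st()
for c in ('scene','top'):
    cap(c,c+'7')
    for x in models.tip_of(c,'paddle')[:1]: print(c,x)
im,d,ci=cap('scene')
m=models.outline_of('scene','paddle')[0]; print(m['p']); P=cloud(ci,d,m['mask']); P=P[np.hypot(P[:,0]-s['position'][0],P[:,1]-s['position'][1])<.05]
for lo in np.arange(.1,.3,.02):
    Q=P[(P[:,2]>lo)&(P[:,2]<lo+.02)]
    if len(Q)>5: print(round(lo,2),len(Q),np.round(Q.mean(0),4))
print('minz',np.percentile(P[:,2],[1,99]))
print(rel([.6465,-.0118,.30]))"
```

```text
time_s: 23.4
position: [0.4334, 0.1659, 0.3023]
tcp_rot: [[0.953, -0.304, -0.0], [-0.304, -0.953, -0.0], [-0.0, 0.0, -1.0]]
force: [-0.4, -0.5, -1.8]
opening: 0.181
grasp_force: 30.0
t 23.4 pos [0.4334 0.1659 0.3023] F [-0.4 -0.5 -1.8] op 0.181 gf 30.0 j [  7.1  12.7  99.1  -0.   68.3 114.8]
[[0.953, -0.304, -0.0], [-0.304, -0.953, -0.0], [-0.0, 0.0, -1.0]]
scene {'xyz': [0.4351, 0.1672, 0.1838], 'p': 0.64}
0.88
0.18 55 [0.4378 0.1664 0.1924]
0.2 78 [0.4373 0.1664 0.2103]
0.22 68 [0.4377 0.1667 0.2299]
0.24 78 [0.4366 0.1671 0.2499]
0.26 70 [0.4403 0.1673 0.2701]
0.28 70 [0.4482 0.1667 0.2897]
minz [0.1860543  0.33077976]
(array([0.2574, 0.1042, 0.0007]), None)
```

```bash
python3 -m jog '[[0,0.04,0.018,0,0,0,0],[0,0.09,0.04,0,0,0,0],[0,0.14,0.063,0,0,0,0],[0,0.19,0.085,0,0,0,0],[0,0.22,0.099,0,0,0,0],[0,0.231,0.104,0,0,0,0],[0,0.231,0.104,0,0,0,0],[0,0.231,0.104,0.04,0,0,0],[0,0.231,0.104,0.08,0,0,0],[0,0.231,0.104,0.11,0,0,0],[0,0.231,0.104,0.11,0,0,0],[0,0.231,0.104,0.11,0,0,0]]'; python3 -c "
from h import *
s=st()
cap('wrist','w8')
print(rel([.6465,-.0118,.145]))"
```

```text
time_s: 25.2
position: [0.6224, -0.0026, 0.194]
tcp_rot: [[0.953, -0.303, 0.002], [-0.303, -0.953, -0.0], [0.002, -0.0, -1.0]]
force: [0.5, -0.5, -0.8]
opening: 0.178
grasp_force: 30.0
t 25.2 pos [ 0.6224 -0.0026  0.194 ] F [ 0.5 -0.5 -0.8] op 0.178 gf 30.0 j [-10.5  32.6  84.8   0.   62.5  97.1]
[[0.953, -0.303, 0.002], [-0.303, -0.953, -0.0], [0.002, -0.0, -1.0]]
(array([0.025 , 0.0013, 0.0496]), None)
```

View pics/w8.png

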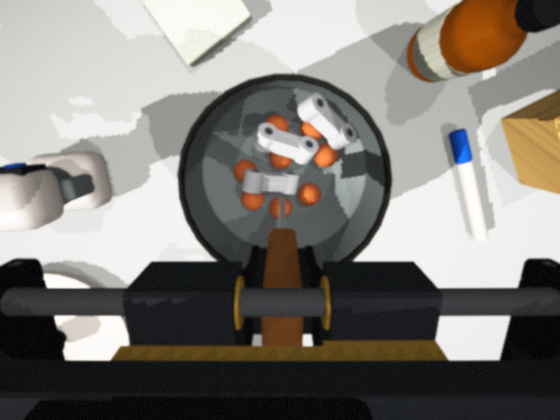

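The blade end is over the near edge of the beads at (281,215), and the links lie to the far side. I'll spiral down.

```bash
python3 -m jog '[[0,0.0003,0.009,0.006,0,0,0],[0,0.004,0.016,0.012,0,0,0],[0,0.0097,0.022,0.018,0,0,0],[0,0.017,0.0257,0.024,0,0,0],[0,0.025,0.027,0.029,0,0,0],[0,0.033,0.0257,0.034,0,0,0],[0,0.0403,0.022,0.038,0,0,0],[0,0.046,0.0163,0.042,0,0,0],[0,0.0497,0.009,0.045,0,0,0],[0,0.051,0.001,0.048,0,0,0]]'
cat > s.py <<'E'
from h import *
s=st()
for c in('scene','top'):
    cap(c)
    for x in models.tip_of(c,'paddle')[:2]: print(c,round(x['p'],2),np.round(x['xyz'],3))
print(rel([.6465,-.0118,.145]))
E
python3 s.py
```

```text
time_s: 26.5
position: [0.6707, -0.0193, 0.1444]
tcp_rot: [[0.953, -0.304, -0.0], [-0.304, -0.953, -0.0], [0.0, 0.0, -1.0]]
force: [-0.4, -0.6, 0.6]
opening: 0.18
grasp_force: 30.0
t 26.5 pos [ 0.6707 -0.0193  0.1444] F [-0.4 -0.6  0.6] op 0.18 gf 30.0 j [-11.2  39.5  79.4  -0.   61.1  96.5]
[[0.953, -0.304, -0.0], [-0.304, -0.953, -0.0], [0.0, 0.0, -1.0]]
scene 0.6 [ 0.671 -0.021  0.028]
scene 0.48 [0.663 0.005 0.033]
(array([-0.0249, -0.    , -0.0005]), None)
```

```bash
python3 -m jog '[[0,-0.0013,-0.008,0,0,0,0],[0,-0.005,-0.0153,0,0,0,0],[0,-0.0107,-0.021,0,0,0,0],[0,-0.018,-0.0247,0,0,0,0],[0,-0.026,-0.026,0,0,0,0],[0,-0.034,-0.0247,0,0,0,0],[0,-0.0413,-0.021,0,0,0,0],[0,-0.047,-0.0153,0,0,0,0],[0,-0.0507,-0.008,0,0,0,0],[0,-0.052,0,0,0,0,0],[0,-0.0507,0.008,0,0,0,0],[0,-0.047,0.0153,0,0,0,0],[0,-0.0413,0.021,0,0,0,0],[0,-0.034,0.0247,0,0,0,0],[0,-0.026,0.026,0,0,0,0],[0,-0.018,0.0247,0,0,0,0],[0,-0.0107,0.021,0,0,0,0],[0,-0.005,0.0153,0,0,0,0],[0,-0.0013,0.008,0,0,0,0],[0,0,0,0,0,0,0]]'; python3 s.py
```

```text
time_s: 29.2
position: [0.6707, -0.0196, 0.1445]
tcp_rot: [[0.953, -0.304, 0.0], [-0.304, -0.953, -0.0], [0.0, 0.0, -1.0]]
force: [-0.0, -0.0, -0.9]
opening: 0.181
grasp_force: 30.0
t 29.2 pos [ 0.6707 -0.0196  0.1445] F [-0.  -0.  -0.9] op 0.181 gf 30.0 j [-11.2  39.5  79.4  -0.   61.1  96.5]
[[0.953, -0.304, 0.0], [-0.304, -0.953, -0.0], [0.0, 0.0, -1.0]]
scene 0.58 [ 0.676 -0.02   0.028]
scene 0.43 [ 0.591 -0.019  0.034]
(array([-0.0248, -0.0002, -0.0005]), None)
```

```bash
python3 -m jog '[[0,-0.0013,-0.008,0,0,0,0],[0,-0.005,-0.0153,0,0,0,0],[0,-0.0107,-0.021,0,0,0,0],[0,-0.018,-0.0247,0,0,0,0],[0,-0.026,-0.026,0,0,0,0],[0,-0.034,-0.0247,0,0,0,0],[0,-0.0413,-0.021,0,0,0,0],[0,-0.047,-0.0153,0,0,0,0],[0,-0.0507,-0.008,0,0,0,0],[0,-0.052,0,0,0,0,0],[0,-0.0507,0.008,0,0,0,0],[0,-0.047,0.0153,0,0,0,0],[0,-0.0413,0.021,0,0,0,0],[0,-0.034,0.0247,0,0,0,0],[0,-0.026,0.026,0,0,0,0],[0,-0.018,0.0247,0,0,0,0],[0,-0.0107,0.021,0,0,0,0],[0,-0.005,0.0153,0,0,0,0],[0,-0.0013,0.008,0,0,0,0],[0,0,0,0,0,0,0]]'; python3 -m jog '[[0,-0.0013,-0.008,0,0,0,0],[0,-0.005,-0.0153,0,0,0,0],[0,-0.0107,-0.021,0,0,0,0],[0,-0.018,-0.0247,0,0,0,0],[0,-0.026,-0.026,0,0,0,0],[0,-0.034,-0.0247,0,0,0,0],[0,-0.0413,-0.021,0,0,0,0],[0,-0.047,-0.0153,0,0,0,0],[0,-0.0507,-0.008,0,0,0,0],[0,-0.052,0,0,0,0,0],[0,-0.0507,0.008,0,0,0,0],[0,-0.047,0.0153,0,0,0,0],[0,-0.0413,0.021,0,0,0,0],[0,-0.034,0.0247,0,0,0,0],[0,-0.026,0.026,0,0,0,0],[0,-0.018,0.0247,0,0,0,0],[0,-0.0107,0.021,0,0,0,0],[0,-0.005,0.0153,0,0,0,0],[0,-0.0013,0.008,0,0,0,0],[0,0,0,0,0,0,0]]'; python3 s.py
```

```text
time_s: 31.9
position: [0.6717, -0.0204, 0.1448]
tcp_rot: [[0.953, -0.304, 0.002], [-0.304, -0.953, -0.002], [0.002, 0.001, -1.0]]
force: [0.0, 0.3, -1.0]
opening: 0.182
grasp_force: 30.0
time_s: 34.4
position: [0.6722, -0.0201, 0.1451]
tcp_rot: [[0.953, -0.304, 0.004], [-0.304, -0.953, -0.002], [0.004, 0.0, -1.0]]
force: [0.5, -0.2, 0.1]
opening: 0.178
grasp_force: 30.0
t 34.4 pos [ 0.6722 -0.0201  0.1451] F [ 0.5 -0.2  0.1] op 0.178 gf 30.0 j [-11.2  39.5  79.3  -0.   61.   96.5]
[[0.953, -0.304, 0.004], [-0.304, -0.953, -0.002], [0.004, 0.0, -1.0]]
(array([-0.0256, -0.0003, -0.0002]), None)
```

```bash
python3 -m jog '[[0,-0.0013,-0.008,0,0,0,0],[0,-0.005,-0.0153,0,0,0,0],[0,-0.0107,-0.021,0,0,0,0],[0,-0.018,-0.0247,0,0,0,0],[0,-0.026,-0.026,0,0,0,0],[0,-0.034,-0.0247,0,0,0,0],[0,-0.0413,-0.021,0,0,0,0],[0,-0.047,-0.0153,0,0,0,0],[0,-0.0507,-0.008,0,0,0,0],[0,-0.052,0,0,0,0,0],[0,-0.0507,0.008,0,0,0,0],[0,-0.047,0.0153,0,0,0,0],[0,-0.0413,0.021,0,0,0,0],[0,-0.034,0.0247,0,0,0,0],[0,-0.026,0.026,0,0,0,0],[0,-0.018,0.0247,0,0,0,0],[0,-0.0107,0.021,0,0,0,0],[0,-0.005,0.0153,0,0,0,0],[0,-0.0013,0.008,0,0,0,0],[0,0,0,0,0,0,0]]'; python3 -m jog '[[0,-0.0013,-0.008,0,0,0,0],[0,-0.005,-0.0153,0,0,0,0],[0,-0.0107,-0.021,0,0,0,0],[0,-0.018,-0.0247,0,0,0,0],[0,-0.026,-0.026,0,0,0,0],[0,-0.034,-0.0247,0,0,0,0],[0,-0.0413,-0.021,0,0,0,0],[0,-0.047,-0.0153,0,0,0,0],[0,-0.0507,-0.008,0,0,0,0],[0,-0.052,0,0,0,0,0],[0,-0.0507,0.008,0,0,0,0],[0,-0.047,0.0153,0,0,0,0],[0,-0.0413,0.021,0,0,0,0],[0,-0.034,0.0247,0,0,0,0],[0,-0.026,0.026,0,0,0,0],[0,-0.018,0.0247,0,0,0,0],[0,-0.0107,0.021,0,0,0,0],[0,-0.005,0.0153,0,0,0,0],[0,-0.0013,0.008,0,0,0,0],[0,0,0,0,0,0,0]]'; python3 s.py; python3 -c "
from h import *
cap('scene','s9');cap('wrist','w9')"
```

```text
time_s: 37.1
position: [0.6724, -0.0201, 0.1452]
tcp_rot: [[0.953, -0.304, 0.004], [-0.304, -0.953, -0.002], [0.004, 0.0, -1.0]]
force: [-0.4, -0.6, -0.5]
opening: 0.18
grasp_force: 30.0
time_s: 39.6
position: [0.6725, -0.0198, 0.145]
tcp_rot: [[0.953, -0.304, 0.004], [-0.304, -0.953, -0.001], [0.004, -0.0, -1.0]]
force: [0.2, -0.0, -1.4]
opening: 0.18
grasp_force: 30.0
t 39.6 pos [ 0.6725 -0.0198  0.145 ] F [ 0.2 -0.  -1.4] op 0.18 gf 30.0 j [-11.2  39.5  79.3  -0.   61.   96.5]
[[0.953, -0.304, 0.004], [-0.304, -0.953, -0.001], [0.004, -0.0, -1.0]]
scene 0.69 [ 0.662 -0.017  0.028]
(array([-0.0257, -0.0001, -0.0003]), None)
```

View pics/w9.png

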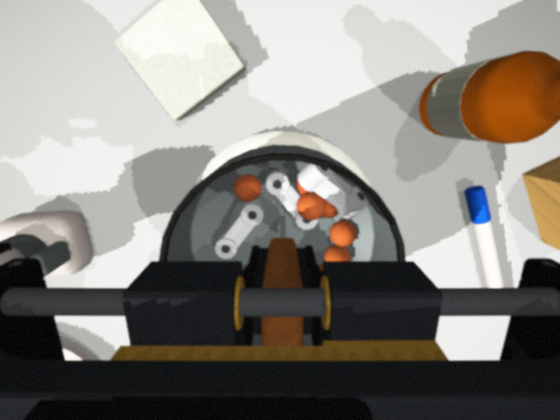

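The links and beads are well mixed, with a loose bead at (247,187) and links at (239,231) and (290,200). I'll lift out and go above the block.

```bash
python3 -m jog '[[0,-0.01,0,-0.02,0,0,0],[0,-0.015,0,-0.05,0,0,0],[0,-0.015,0,-0.09,0,0,0],[0,-0.015,0,-0.13,0,0,0],[0,-0.015,0,-0.17,0,0,0],[0,-0.015,0,-0.18,0,0,0],[0,-0.015,0,-0.18,0,0,0]]'; python3 -c "
from h import *
print(rel([.600,-.323,.325],100.2))
for c in ['wrist','scene']:
    im,d,ci=cap(c,c+'10')
    print(c,[(round(x['p'],2),np.round(x['xyz'],3).tolist()) for x in models.tip_of(c,'bead0')[:9]],[(round(x['p'],2),np.round(x['xyz'],3).tolist()) for x in models.tip_of(c,'link0')[:4]])
print(rel([.600,-.323,.325],100.2))"
```

```text
time_s: 40.78
position: [0.6556, -0.0153, 0.3252]
tcp_rot: [[0.953, -0.305, 0.001], [-0.305, -0.953, -0.0], [0.001, -0.0, -1.0]]
force: [-0.1, -0.6, -0.6]
opening: 0.178
grasp_force: 30.0
(array([4.08e-02, 3.10e-01, 2.00e-04]), array([ 1.000e-02, -6.000e-02, -2.793e+01]))
wrist [(0.81, [0.703, 0.003, 0.035]), (0.77, [0.636, -0.066, 0.031]), (0.73, [0.599, -0.032, 0.033]), (0.68, [0.666, -0.059, 0.034]), (0.6, [0.676, -0.045, 0.053]), (0.55, [0.608, 0.026, 0.028]), (0.48, [0.687, -0.051, 0.03]), (0.47, [0.612, -0.054, 0.03]), (0.39, [0.665, 0.024, 0.017])] [(0.93, [0.679, -0.03, 0.037]), (0.59, [0.668, 0.024, 0.017])]
scene [(0.64, [0.675, -0.046, 0.052]), (0.61, [0.598, -0.038, 0.03]), (0.58, [0.635, -0.067, 0.032]), (0.54, [0.61, -0.055, 0.032]), (0.5, [0.687, -0.052, 0.031])] [(0.62, [0.677, -0.061, 0.044]), (0.54, [0.677, -0.025, 0.041]), (0.42, [0.534, 0.322, 0.045])]
(array([ 0.0409,  0.31  , -0.0023]), array([-2.000e-02,  1.900e-01, -2.792e+01]))
```

View pics/wrist10.png

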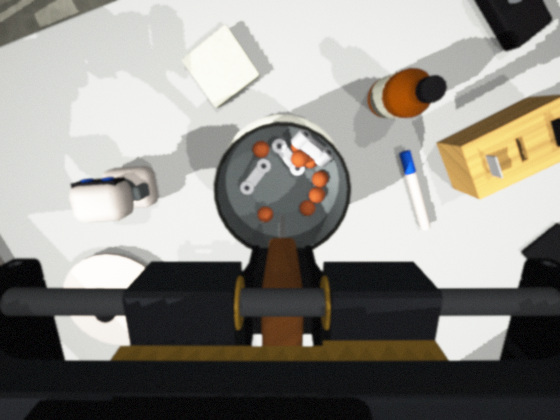

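All eight beads now lie 45–60 mm out, well away from where they started, and everything is still in the bowl. Now to view the slot, seen at (520,148).

```bash
python3 -m jog '[[0,-0.005,0.05,0,0,0,-7],[0,-0.01,0.1,0,0,0,-14],[0,-0.015,0.16,0,0,0,-21],[0,-0.02,0.22,0,0,0,-28],[0,-0.025,0.28,0,0,0,-28],[0,-0.031,0.33,0,0,0,-28],[0,-0.031,0.348,0,0,0,-28],[0,-0.031,0.348,0,0,0,-28],[0,-0.031,0.348,0,0,0,-28]]'
cat > blk.py <<'E'
from h import *; from b2 import rect
import sys
st(); im,d,ci=cap('wrist',sys.argv[1])
print('tip',[(round(x['p'],2),np.round(x['xyz'],4).tolist()) for x in models.tip_of('wrist','block_hole0')[:2]])
A=cloud(ci,d,np.ones_like(d,bool)); n=np.hypot(A[:,0]-.6,A[:,1]+.323)<.1
Q=A[n&(A[:,2]>.064)&(A[:,2]<.076)]; print('blocktop',len(Q),np.round(np.median(Q[:,2]),4),rect(Q))
T=A[n&(A[:,2]>.08)&(A[:,2]<.1)]; print('tools',len(T),rect(T))
# slot: dark pixels near centre on the top plane
g=cv2.cvtColor(im,cv2.COLOR_BGR2GRAY); v,u=np.mgrid[0:420,0:560]; W=onplane(ci,np.c_[u.ravel(),v.ravel()],.07)
r=np.hypot(W[:,0]-.6,W[:,1]+.323)<.026; D=(g.ravel()<np.median(g.ravel()[r])*.6)&r
lab=cv2.connectedComponentsWithStats(D.reshape(420,560).astype(np.uint8)); k=1+np.argmax(lab[2][1:,4]); M=(lab[1]==k).ravel()
print('slot',M.sum(),rect(W[M]))
x0,x1,y0,y1=u.ravel()[r].min()-40,u.ravel()[r].max()+40,v.ravel()[r].min()-40,v.ravel()[r].max()+40
cv2.imwrite('pics/slot_'+sys.argv[1]+'.png',cv2.resize(im[max(y0,0):y1,max(x0,0):x1],None,fx=4,fy=4))
E
python3 blk.py w11
```

```text
time_s: 42.2
position: [0.5211, -0.3358, 0.3242]
tcp_rot: [[0.984, 0.18, -0.0], [0.18, -0.984, 0.001], [0.0, -0.001, -1.0]]
force: [0.6, 0.0, -0.7]
opening: 0.178
grasp_force: 30.0
t 42.2 pos [ 0.5211 -0.3358  0.3242] F [ 0.6  0.  -0.7] op 0.178 gf 30.0 j [-43.1  25.   76.3   0.1  78.8  36.5]
[[0.984, 0.18, -0.0], [0.18, -0.984, 0.001], [0.0, -0.001, -1.0]]
tip [(0.91, [0.6026, -0.3232, 0.0672])]
blocktop 6980 0.0714 (array([ 599.7, -324.6]), 140.3, 80.7, 99.9)
tools 318 (array([ 599.8, -326. ]), 95.3, 35.5, 100.5)
slot 156 (array([ 599.8, -324.8]), 30.0, 6.3, 10.4)
```

View pics/slot_w11.png

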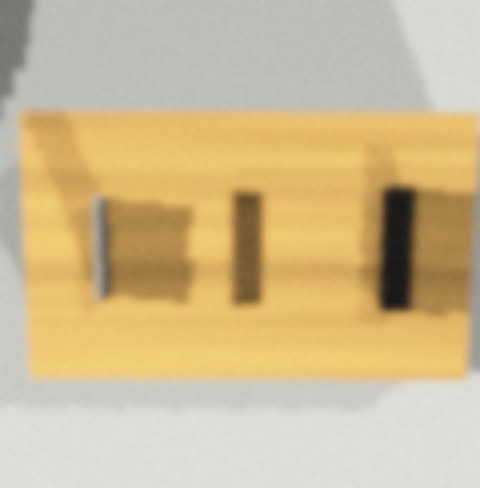

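The slot mouth is clear, the dark rectangle at (247,248) in the crop, with its centre at (0.5998,-0.3247) and yaw 10°. I'll check the paddle's tilt in the grip before inserting.

```bash
cat > tilt.py <<'E'
from h import *
s=st(); R=np.array(s['tcp_rot'])
for c in('scene','top','wrist'):
    im,d,ci=cap(c)
    for x in models.tip_of(c,'paddle')[:1]: print(c,round(x['p'],2),'tip in tool',np.round(R.T@(np.array(x['xyz'])-s['position']),4))
    ms=models.outline_of(c,'paddle')
    if not ms: continue
    P=(cloud(ci,d,ms[0]['mask'])-s['position'])@R; P=P[np.hypot(P[:,0],P[:,1])<.04]
    print(c,round(ms[0]['p'],2),len(P))
    for lo in np.arange(.02,.13,.02):
        Q=P[(P[:,2]>lo)&(P[:,2]<lo+.02)]
        if len(Q)>5: print('  z',round(lo+.01,2),len(Q),'x',np.round([Q[:,0].min(),Q[:,0].max()],4),'y',np.round(np.percentile(Q[:,1],[5,50,95]),4))
E
python3 tilt.py
```

```text
t 42.3 pos [ 0.5213 -0.3356  0.3245] F [-0.8  0.5 -0.9] op 0.18 gf 30.0 j [-43.1  25.   76.3   0.   78.8  36.5]
[[0.984, 0.181, -0.0], [0.181, -0.984, 0.001], [0.0, -0.001, -1.0]]
scene 0.16 tip in tool [ 0.2179 -0.1027  0.3231]
scene 0.45 1
top 0.69 tip in tool [ 0.1414 -0.2574  0.2964]
wrist 0.85 tip in tool [-0.0164  0.0028  0.1145]
wrist 0.59 2974
  z 0.03 52 x [0.0028 0.0086] y [-0.0052  0.0014  0.008 ]
  z 0.05 54 x [-0.0002  0.0031] y [-0.001   0.0014  0.0038]
  z 0.07 34 x [-0.002   0.0003] y [-0.0005  0.001   0.0033]
  z 0.09 29 x [-0.0045 -0.002 ] y [-0.0007  0.0018  0.0035]
  z 0.11 14 x [-0.0061 -0.0046] y [-0.0008  0.0014  0.003 ]
```

```bash
python3 -m jog '[[0,0,0,0,0,3,0],[0,0,0,0,0,6.5,0],[0,0,0,0,0,6.5,0],[0,0,0,0,0,6.5,0]]' | head -3
cat > tilt2.py <<'E'
from h import *
s=st(); p=np.array(s['position']); y=np.array(s['tcp_rot'])[:,1]; y[2]=0; y/=np.linalg.norm(y); z=np.array([0,0,-1.]); B=np.c_[np.cross(y,z),y,z]  # level tool frame
print('frame yaw y',np.degrees(np.arctan2(y[1],y[0])))
for c in('scene','wrist'):
    im,d,ci=cap(c)
    P=(cloud(ci,d,np.ones_like(d,bool))-p)@B; P=P[(np.abs(P[:,1])<.02)&(np.abs(P[:,0])<.05)]
    q=[]
    for lo in np.arange(.02,.14,.01):
        Q=P[(P[:,2]>lo)&(P[:,2]<lo+.01)]
        if len(Q)>3: q.append((lo+.005,np.median(Q[:,0]),np.median(Q[:,1]),len(Q),Q[:,0].min(),Q[:,0].max()))
    q=np.array(q)
    if len(q): print(c);print(np.round(q,4)); k=(q[:,0]>.045)&(q[:,0]<.11); f=np.polyfit(q[k,0],q[k,1],1); g=np.polyfit(q[k,0],q[k,2],1); print('slope deg x',np.degrees(np.arctan(f[0])),'y',np.degrees(np.arctan(g[0])),'x at .12',np.polyval(f,.12),'y',np.polyval(g,.12))
E
python3 tilt2.py
```

```text
time_s: 43.25
position: [0.5207, -0.3376, 0.3247]
tcp_rot: [[0.978, 0.178, 0.111], [0.177, -0.984, 0.02], [0.113, 0.0, -0.994]]
t 43.25 pos [ 0.5207 -0.3376  0.3247] F [ 0.3 -0.4 -1.1] op 0.182 gf 30.0 j [-45.9  23.   79.8   5.6  73.6  32.5]
[[0.978, 0.178, 0.111], [0.177, -0.984, 0.02], [0.113, 0.0, -0.994]]
frame yaw y -79.7315180448555
scene
[[ 2.50e-02  4.20e-03 -7.40e-03  3.00e+01 -1.23e-02  1.49e-02]
 [ 3.50e-02 -4.00e-04 -2.10e-03  3.50e+01 -1.48e-02  1.03e-02]
 [ 4.50e-02 -6.00e-04 -2.10e-03  3.00e+01 -1.36e-02  1.06e-02]
 [ 5.50e-02 -6.00e-04 -1.80e-03  3.70e+01 -1.55e-02  9.40e-03]
 [ 6.50e-02 -1.20e-03 -1.60e-03  2.80e+01 -1.38e-02  9.90e-03]
 [ 7.50e-02 -1.40e-03 -2.30e-03  2.90e+01 -1.45e-02  1.00e-02]
 [ 8.50e-02 -5.00e-04 -1.80e-03  3.20e+01 -1.38e-02  9.70e-03]
 [ 9.50e-02 -2.30e-03 -2.00e-03  3.00e+01 -1.52e-02  1.15e-02]
 [ 1.05e-01 -1.20e-03 -1.80e-03  2.80e+01 -1.47e-02  9.10e-03]
 [ 1.15e-01 -2.00e-03 -1.30e-03  1.80e+01 -1.65e-02  8.20e-03]]
slope deg x -0.8789702811768956 y -0.12900733006322793 x at .12 -0.00181648920091025 y -0.0019846064290657555
wrist
[[ 2.50e-02  1.16e-02 -3.00e-04  3.10e+01  1.00e-02  1.21e-02]
 [ 3.50e-02  8.70e-03 -3.00e-04  1.70e+01  8.00e-03  9.00e-03]
 [ 4.50e-02  8.50e-03  3.00e-04  2.90e+01  7.50e-03  8.90e-03]
 [ 5.50e-02  8.40e-03 -4.00e-04  2.10e+01  7.20e-03  8.70e-03]
 [ 6.50e-02  8.30e-03 -0.00e+00  1.80e+01  8.00e-03  8.70e-03]
 [ 7.50e-02  8.30e-03 -0.00e+00  1.80e+01  7.90e-03  8.60e-03]
 [ 8.50e-02  8.20e-03 -0.00e+00  1.20e+01  8.00e-03  8.50e-03]
 [ 9.50e-02  8.10e-03  4.00e-04  1.50e+01  7.80e-03  8.50e-03]
 [ 1.05e-01  7.90e-03 -5.00e-04  1.30e+01  7.60e-03  8.30e-03]
 [ 1.15e-01  7.80e-03  4.00e-04  5.00e+00  7.70e-03  8.10e-03]]
slope deg x -0.5537029525089963 y 0.10726356976448602 x at .12 0.007828050657413625 y -1.638929829705273e-05
```

The tool's tilt made the blade vertical to within 1°, and both cameras agree on its place. Now above the slot.

```bash
python3 -c "
from h import *
for z in(.3247,.215,.19,.13): print(z,rel([.604,-.3237,z])[0])"
```

```text
0.3247 [0.0837 0.0014 0.0094]
0.215 [0.0713 0.0014 0.1184]
0.19 [0.0685 0.0014 0.1432]
0.13 [0.0617 0.0013 0.2028]
```

```bash
python3 -m jog '[[0,0.04,0.0007,0.0045,0,0,0],[0,0.0837,0.0014,0.0094,0,0,0],[0,0.0837,0.0014,0.0094,0,0,0],[0,0.0785,0.0014,0.055,0,0,0],[0,0.0715,0.0014,0.117,0,0,0],[0,0.0713,0.0014,0.1184,0,0,0],[0,0.0713,0.0014,0.1184,0,0,0]]' | head -3; sed -i 's/abs(P\[:,0\])<.05)/abs(P[:,0])<.025)/' tilt2.py; python3 tilt2.py;  python3 blk.py w12; python3 -c "
from h import *
for z in(.19,.17,.15,.13): print(z,rel([.604,-.3237,z])[0])"
```

```text
time_s: 44.22
position: [0.6045, -0.3247, 0.2168]
tcp_rot: [[0.977, 0.178, 0.113], [0.177, -0.984, 0.018], [0.115, 0.002, -0.993]]
t 44.23 pos [ 0.6045 -0.3247  0.2168] F [ 0.1 -0.  -0.4] op 0.179 gf 30.0 j [-39.7  34.1  77.8   5.5  63.9  37.8]
[[0.977, 0.178, 0.113], [0.177, -0.984, 0.018], [0.115, 0.002, -0.993]]
frame yaw y -79.74170288837588
scene
[[ 2.50e-02  3.40e-03 -6.90e-03  2.20e+01 -1.64e-02  1.28e-02]
 [ 3.50e-02 -1.20e-03 -1.80e-03  3.10e+01 -1.35e-02  1.12e-02]
 [ 4.50e-02 -5.00e-04 -1.80e-03  2.60e+01 -1.36e-02  1.03e-02]
 [ 5.50e-02 -1.30e-03 -1.00e-03  3.30e+01 -1.32e-02  9.10e-03]
 [ 6.50e-02 -4.10e-03 -6.00e-04  2.60e+01 -1.43e-02  9.10e-03]
 [ 7.50e-02  2.00e-04 -1.70e-03  2.80e+01 -1.34e-02  9.50e-03]
 [ 8.50e-02 -2.90e-03 -1.40e-03  2.40e+01 -1.48e-02  8.20e-03]
 [ 9.50e-02 -8.00e-04 -1.30e-03  2.70e+01 -1.51e-02  9.90e-03]
 [ 1.05e-01 -2.30e-03 -1.10e-03  2.70e+01 -1.46e-02  9.30e-03]
 [ 1.15e-01 -2.40e-03 -1.50e-03  1.40e+01 -1.43e-02  8.30e-03]]
slope deg x 0.2770601605133817 y -0.42341763932145415 x at .12 -0.0016700853603796566 y -0.0014685631124535816
wris
[... 499 characters left out ...]
0e-03]
 [ 1.05e-01  9.00e-03  8.00e-04  1.40e+01  8.40e-03  9.20e-03]]
slope deg x -0.1490317220444503 y -0.16849599591287406 x at .12 0.008951469611247032 y 0.0009000804269336635
t 44.33 pos [ 0.6053 -0.3253  0.2186] F [0.6 0.1 1.1] op 0.185 gf 30.0 j [-39.7  34.   77.8   5.5  63.8  37.8]
[[0.977, 0.178, 0.116], [0.178, -0.984, 0.016], [0.117, 0.005, -0.993]]
tip [(0.63, [0.6012, -0.3243, 0.0667])]
blocktop 8820 0.0713 (array([ 599.3, -324.5]), 140.6, 80.5, 100.0)
tools 493 (array([ 598.7, -326. ]), 95.2, 36.2, 101.4)
slot 395 (array([ 594.2, -330.4]), 40.0, 22.9, 0.2)
0.19 [-0.004  -0.0014  0.0279]
0.17 [-0.0064 -0.0015  0.0478]
0.15 [-0.0087 -0.0016  0.0676]
0.13 [-0.011  -0.0017  0.0875]
```

```bash
python3 -m jog '[[0,0,0,0,0,0,0],[0,0,0,0,0,0,0],[0,0,0,0,0,0,0],[0,0,0,0,0,0,0]]' | sed -n 2,4p;  python3 -c "
from h import *
for z in(.18,.17,.15,.13): print(z,rel([.604,-.3237,z])[0])"
```

```text
position: [0.6037, -0.3237, 0.2149]
tcp_rot: [[0.978, 0.178, 0.111], [0.177, -0.984, 0.02], [0.113, -0.0, -0.994]]
force: [-0.0, -0.3, -1.0]
0.18 [-0.0037  0.0001  0.0347]
0.17 [-0.0048  0.0001  0.0447]
0.15 [-0.007   0.0001  0.0645]
0.13 [-0.0093  0.0001  0.0844]
```

```bash
python3 -m jog '[[0,-0.001,0,0.01,0,0,0],[0,-0.002,0,0.02,0,0,0],[0,-0.003,0,0.027,0,0,0],[0,-0.0037,0,0.034,0,0,0],[0,-0.0037,0,0.034,0,0,0],[0,-0.0037,0,0.034,0,0,0]]'; python3 tilt2.py | grep -A3 -E 'slope|^t|scene'; python3 -c "
from h import *
for z in(.15,.13): print(z,rel([.604,-.3237,z])[0])"
```

```text
time_s: 45.68
position: [0.6041, -0.3239, 0.181]
tcp_rot: [[0.978, 0.178, 0.112], [0.177, -0.984, 0.02], [0.114, 0.0, -0.994]]
force: [0.3, -0.5, -1.1]
opening: 0.182
grasp_force: 30.0
t 45.67 pos [ 0.6041 -0.3239  0.181 ] F [ 0.3 -0.5 -1.1] op 0.182 gf 30.0 j [-39.7  36.3  79.7   5.8  59.9  37.3]
[[0.978, 0.178, 0.112], [0.177, -0.984, 0.02], [0.114, 0.0, -0.994]]
frame yaw y -79.72764389664076
scene
[[ 2.50e-02 -3.20e-03 -5.50e-03  2.30e+01 -1.76e-02  1.27e-02]
 [ 3.50e-02  2.00e-04 -1.90e-03  2.70e+01 -1.41e-02  9.20e-03]
 [ 4.50e-02 -7.00e-04 -1.30e-03  2.70e+01 -1.54e-02  9.50e-03]
--
slope deg x 0.737827296599889 y 0.9917987684110642 x at .12 -0.0005180760611660467 y -0.0007538195109222765
wrist
[[ 2.500e-02  1.150e-02  5.000e-04  2.300e+01  9.500e-03  1.180e-02]
 [ 3.500e-02  8.500e-03 -2.000e-04  1.600e+01  7.800e-03  8.800e-03]
--
slope deg x -1.3854945150637206 y -1.3330770202638884 x at .12 0.006892832297536517 y -0.0009831601846739695
0.15 [-0.0037 -0.0003  0.0311]
0.13 [-0.006  -0.0003  0.0509]
```

```bash
python3 -m jog '[[0,-0.001,0,0.01,0,0,0],[0,-0.0022,0,0.02,0,0,0],[0,-0.0034,0,0.03,0,0,0],[0,-0.0045,0,0.04,0,0,0],[0,-0.0052,0,0.046,0,0,0],[0,-0.0055,0,0.049,0,0,0],[0,-0.0055,0,0.049,0,0,0],[0,-0.0055,0,0.049,0,0,0]]'; python3 tilt2.py | grep -E 'slope|^t'
```

```text
time_s: 46.78
position: [0.6043, -0.3239, 0.1319]
tcp_rot: [[0.978, 0.178, 0.112], [0.177, -0.984, 0.02], [0.114, 0.001, -0.994]]
force: [-0.3, -0.0, 0.0]
opening: 0.178
grasp_force: 30.0
t 46.77 pos [ 0.6043 -0.3239  0.1319] F [-0.3 -0.   0. ] op 0.178 gf 30.0 j [-39.7  39.7  81.8   6.1  54.4  36.7]
slope deg x 26.115532208907954 y -26.361904730851258 x at .12 0.033571881746468114 y -0.03327661132477022
slope deg x -18.615971783434805 y -3.0102981794537973 x at .12 -0.008811081149865882 y -0.002172325499974216
```

```bash
python3 -m jog '[[0,-0.0002,0,0.0015,0,0,0],[0,-0.0003,0,0.003,0,0,0],[0,-0.0003,0,0.003,0,0,0]]'|sed -n '2p;4p'; python3 -m jog '[[0.3,0,0,0,0,0,0],[0.45,0,0,0,0,0,0],[0.45,0,0,0,0,0,0],[0.45,0,0,0,0,0,0]]'|sed -n '2p;4,6p'
python3 -c "
from h import *; from b2 import rect
for c in('scene','wrist'):
    im,d,ci=cap(c); ms=models.outline_of(c,'paddle'); print(c,[(round(x['p'],2),np.round(x['xyz'],3).tolist()) for x in models.tip_of(c,'paddle')[:2]])
    P=cloud(ci,d,np.ones_like(d,bool)); P=P[np.hypot(P[:,0]-.601,P[:,1]+.324)<.02]; P=P[P[:,2]>.075]
    for lo in np.arange(.08,.19,.02):
        Q=P[(P[:,2]>lo)&(P[:,2]<lo+.02)]
        if len(Q)>4: print(round(lo,2),len(Q),np.round(Q.mean(0),4),Q[:,2].max())
"
```

```text
position: [0.6039, -0.3236, 0.1282]
force: [0.7, 0.3, -1.5]
position: [0.6041, -0.3237, 0.1285]
force: [0.4, 0.7, -0.7]
opening: 0.438
grasp_force: 0.0
scene [(0.53, [0.688, -0.052, 0.028])]
0.08 41 [ 0.6016 -0.3229  0.0891] 0.0974045264685447
0.1 27 [ 0.6108 -0.3194  0.1099] 0.11988494719465248
0.12 37 [ 0.6111 -0.3182  0.1301] 0.13988040620529352
0.14 42 [ 0.6105 -0.319   0.1498] 0.15900569540016052
0.16 17 [ 0.6131 -0.3179  0.1646] 0.1712155332746681
wrist [(0.62, [0.6, -0.322, 0.015])]
0.08 32 [ 0.6118 -0.322   0.0869] 0.0932155506818115
0.1 188 [ 0.6146 -0.3215  0.1126] 0.11992679725407088
0.12 442 [ 0.6108 -0.3204  0.1304] 0.13996266901820023
0.14 517 [ 0.6136 -0.3207  0.1499] 0.1599872052608982
0.16 756 [ 0.6119 -0.3219  0.1709] 0.17999783352739077
0.18 1064 [ 0.5994 -0.3244  0.1813] 0.18339280604645442
```

Released: the handle top is at about 0.181, which puts the end on the slot floor. Retreating.

```bash
python3 -m jog '[[0.45,0,0,-0.02,0,0,0],[0.45,0,0,-0.05,0,0,0],[0.45,0,0,-0.09,0,0,0],[0.45,0,0,-0.13,0,0,0],[0.6,0,0,-0.17,0,-3,0],[0.6,0,0,-0.19,0,-6.5,0],[0.6,0,0,-0.19,0,-6.5,0],[0.6,0,0,-0.19,0,-6.5,0]]'|sed -n '2p;4,6p'
python3 -c "
from h import *; from b2 import rect
for c in('scene','wrist'):
    im,d,ci=cap(c,c+'13'); print(c,[(round(x['p'],2),np.round(x['xyz'],3).tolist()) for x in models.tip_of(c,'paddle')[:2]])
    P=cloud(ci,d,np.ones_like(d,bool)); P=P[np.hypot(P[:,0]-.601,P[:,1]+.324)<.025]; P=P[(P[:,2]>.075)&(P[:,2]<.2)]
    for lo in np.arange(.08,.19,.02):
        Q=P[(P[:,2]>lo)&(P[:,2]<lo+.02)]
        if len(Q)>4: print(round(lo,2),len(Q),np.round(Q.mean(0),4),Q[:,2].max())
for c in ('top','scene'):
    cap(c); print(c,[(round(x['p'],2),np.round(x['xyz'],3).tolist()) for t in('lid_knob','lid') for x in models.tip_of(c,t)[:1]])
from fit import *
im,d,ci=cap('scene'); P=cloud(ci,d,np.ones_like(d,bool)); P=P[np.hypot(P[:,0]-.6465,P[:,1]+.0118)<.072]; print('max in bowl',np.percentile(P[:,2],[50,98,99.9]))
for c in('top','scene'):
    im,d,ci=cap(c); P=cloud(ci,d,np.ones_like(d,bool)); P=P[np.hypot(P[:,0]-.534,P[:,1]-.322)<.13]; Q=P[(P[:,2]>.046)&(P[:,2]<.062)]; print(c,'knob top',len(Q),np.round(np.median(Q,0),4),circ(Q)); 
st(); print(rel([.46,.322,.25],60), rel([.534,.322,.25],90))
"
```

```text
position: [0.5822, -0.327, 0.3166]
force: [-0.2, -1.0, -0.4]
opening: 0.596
grasp_force: 0.0
scene [(0.16, [0.533, 0.322, 0.04])]
0.08 43 [ 0.601  -0.3229  0.0887] 0.09803051741817426
0.1 59 [ 0.6029 -0.3176  0.1113] 0.11998266058266793
0.12 76 [ 0.603  -0.3176  0.13  ] 0.13991365833276115
0.14 73 [ 0.6032 -0.3171  0.15  ] 0.15924387755396918
0.16 98 [ 0.6025 -0.3184  0.171 ] 0.17975553095169305
0.18 19 [ 0.6017 -0.3225  0.1811] 0.18321064042481583
wrist [(0.83, [0.601, -0.326, 0.014]), (0.43, [0.648, -0.009, 0.001])]
0.1 21 [ 0.6141 -0.3227  0.1117] 0.119045532095163
0.12 39 [ 0.6139 -0.3215  0.1296] 0.13829658008223278
0.14 44 [ 0.614  -0.3217  0.1512] 0.15943847140976636
0.16 135 [ 0.6053 -0.3225  0.1762] 0.1799931241112992
0.18 425 [ 0.5998 -0.3244  0.1812] 0.18341172229890962
top [(0.73, [0.534, 0.32, 0.042]), (0.9, [0.531, 0.322, 0.001])]
scene [(0.65, [0.536, 0.321, 0.041]), (0.65, [0.533, 0.318, 0.0])]
max in bowl [0.03131549 0.06086949 0.06476085]
top knob top 119 [0.5324 0.3207 0.0532] (array([0.5327, 0.3212, 0.0106]), 0.0036, 119)
scene knob top 181 [0.5374 0.3231 0.0535] (array([0.5367, 0.3228, 0.0112]), 0.0038, 181)
t 49.7 pos [ 0.5829 -0.3275  0.3172] F [-0.2 -0.9  0.1] op 0.603 gf 0.0 j [-38.9  29.6  69.4   0.   81.   40.8]
[[0.984, 0.178, 0.0], [0.178, -0.984, 0.0], [0.0, -0.0, -1.0]]
(array([-0.005 , -0.661 ,  0.0673]), array([-0.  , -0.  , 40.27])) (array([ 0.0678, -0.6478,  0.0673]), array([-0.  , -0.  , 10.27]))
```

View pics/scene13.png

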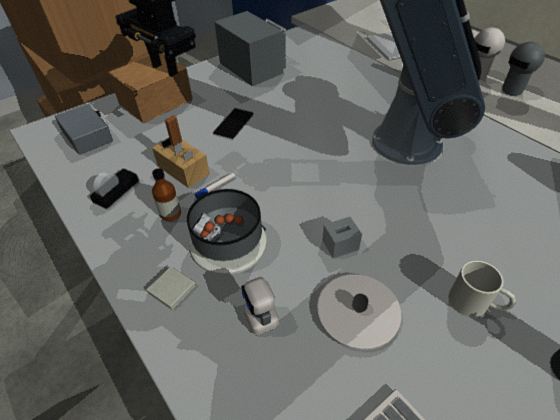

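The paddle stands upright in the slot at (172,130) in the picture. Now to the lid at (358,308).

```bash
python3 -m jog '[[0.75,0,-0.05,0,0,0,5],[0.75,0,-0.11,0,0,0,10],[0.75,0,-0.17,0,0,0,10],[0.75,0,-0.23,0,0,0,10],[0.75,0,-0.29,0,0,0,10],[0.75,0,-0.35,0,0,0,10],[0.75,0,-0.41,0,0,0,10],[0.75,0,-0.47,0,0,0,10],[0.75,0,-0.53,0,0,0,10],[0.75,0,-0.59,0.02,0,0,10],[0.75,-0.005,-0.64,0.05,0,0,10],[0.75,-0.005,-0.661,0.067,0,0,10],[0.75,-0.005,-0.661,0.067,0,0,10],[0.75,-0.005,-0.661,0.067,0,0,10],[0.75,-0.005,-0.661,0.067,0,0,10]]'|sed -n '2p;4,6p'
cat > lid.py <<'E'
from fit import *
s=st()
im,d,ci=cap('wrist','wl'); A=cloud(ci,d,np.ones_like(d,bool)); P=A[np.hypot(A[:,0]-.5345,A[:,1]-.3215)<.14]
Q=P[(P[:,2]>.046)&(P[:,2]<.062)]; print('knob top',len(Q),np.round(np.median(Q,0),4),circ(Q))
Q=P[(P[:,2]>.013)&(P[:,2]<.024)]; c=cv2.minEnclosingCircle(np.float32(Q[:,:2]*1000)); print('plate',len(Q),np.round(np.median(Q[:,2]),4),c)
print([np.round(x['xyz'],4) for t in('lid_knob','lid') for x in models.tip_of('wrist',t)[:1]])
print(rel([.5345,.3215,.034],90))
E
python3 lid.py
```

```text
position: [0.4611, 0.3211, 0.2514]
force: [-0.8, 0.1, 0.6]
opening: 0.751
grasp_force: 0.0
t 51.58 pos [0.4611 0.3211 0.2514] F [-0.8  0.1  0.6] op 0.751 gf 0.0 j [ 23.5  24.1  90.2  -0.   65.6 113.3]
[[1.0, 0.003, 0.002], [0.003, -1.0, 0.001], [0.002, -0.001, -1.0]]
knob top 678 [0.532  0.3217 0.055 ] (array([0.5321, 0.3219, 0.0108]), 0.0037, 678)
plate 16741 0.0191 ((531.4866333007812, 321.39068603515625), 88.04306030273438)
[array([0.5276, 0.3206, 0.0465]), array([ 0.5323,  0.3212, -0.0016])]
(array([7.350e-02, 1.000e-04, 2.171e-01]), array([-0.03, -0.07,  0.19]))
```

```bash
python3 -m jog '[[0.75,0.04,0,0,0,0,0],[0.75,0.072,-0.001,0.03,0,0,0],[0.75,0.072,-0.001,0.08,0,0,0],[0.75,0.072,-0.001,0.13,0,0,0],[0.75,0.072,-0.001,0.17,0,0,0],[0.75,0.072,-0.001,0.2,0,0,0],[0.75,0.072,-0.001,0.217,0,0,0],[0.75,0.072,-0.001,0.217,0,0,0],[0,0.072,-0.001,0.217,0,0,0],[0,0.072,-0.001,0.217,0,0,0],[0,0.072,-0.001,0.217,0,0,0],[0,0.072,-0.001,0.217,0,0,0],[0,0.072,-0.001,0.217,0,0,0]]'|sed -n '2p;4,6p'; python3 -c "
from h import *
st(); print(rel([.6465,-.0118,.22]))"
```

```text
position: [0.5322, 0.3233, 0.0337]
force: [-0.3, -1.1, 2.6]
opening: 0.358
grasp_force: 30.0
t 53.35 pos [0.5322 0.3233 0.0337] F [-0.3 -1.1  2.6] op 0.358 gf 30.0 j [ 21.   45.4  90.   -0.   44.6 110.7]
[[1.0, 0.005, 0.0], [0.005, -1.0, -0.0], [0.0, 0.0, -1.0]]
(array([ 0.1127,  0.3357, -0.1862]), None)
```

```bash
python3 -m jog '[[0,0,0,-0.03,0,0,0],[0,0,0,-0.07,0,0,0],[0,0,0,-0.12,0,0,0],[0,0,0,-0.17,0,0,0],[0,0,0,-0.187,0,0,0],[0,0.01,0.03,-0.187,0,0,0],[0,0.027,0.08,-0.187,0,0,0],[0,0.044,0.13,-0.187,0,0,0],[0,0.06,0.18,-0.187,0,0,0],[0,0.077,0.23,-0.187,0,0,0],[0,0.094,0.28,-0.187,0,0,0],[0,0.107,0.32,-0.187,0,0,0],[0,0.113,0.336,-0.187,0,0,0],[0,0.113,0.336,-0.187,0,0,0],[0,0.113,0.336,-0.187,0,0,0]]'|sed -n '2p;4,6p'
cat > lid2.py <<'E'
from fit import *
s=st(); p=s['position']
for c in('scene','wrist','top'):
    im,d,ci=cap(c); A=cloud(ci,d,np.ones_like(d,bool)); h=p[2]-.034+.018
    Q=A[(np.hypot(A[:,0]-p[0],A[:,1]-p[1])<.1)&(abs(A[:,2]-h)<.015)]
    if len(Q)<50: print(c,'few'); continue
    n,*_=np.linalg.lstsq(np.c_[Q[:,:2],np.ones(len(Q))],Q[:,2],rcond=None); e=Q[:,2]-np.c_[Q[:,:2],np.ones(len(Q))]@n; Q=Q[abs(e)<.003]
    n,*_=np.linalg.lstsq(np.c_[Q[:,:2]-p[:2],np.ones(len(Q))],Q[:,2],rcond=None)
    r=cv2.minEnclosingCircle(np.float32(Q[:,:2]*1000)); print(c,len(Q),'tilt deg',np.round(np.degrees(n[:2]),2),'z at tcp',round(n[2],4),'exp',round(h,4),'circ',np.round(r[0],1),round(r[1],1))
print(rel([.6465,-.0118,.135]))
E
python3 lid2.py
```

```text
position: [0.6456, -0.0104, 0.2195]
force: [-0.4, 0.4, -2.5]
opening: 0.359
grasp_force: 30.0
t 55.23 pos [ 0.6456 -0.0104  0.2195] F [-0.4  0.4 -2.5] op 0.359 gf 30.0 j [-10.8  32.7  79.7   0.1  67.7  78.8]
[[1.0, 0.006, -0.002], [0.006, -1.0, 0.001], [-0.002, -0.001, -1.0]]
scene 2693 tilt deg [-0.17  0.09] z at tcp 0.203 exp 0.2035 circ [648.6  -9.7] 88.9
wrist 40263 tilt deg [-0.2   0.04] z at tcp 0.2056 exp 0.2035 circ [646.9 -10.8] 87.9
top 89 tilt deg [1.2  0.17] z at tcp 0.203 exp 0.2035 circ [655.2  -5.6] 85.4
(array([0.0005, 0.0015, 0.0852]), None)
```

```bash
python3 -m jog '[[0,0.0005,0.001,0.03,0,0,0],[0,0.0005,0.001,0.06,0,0,0],[0,0.0005,0.001,0.075,0,0,0],[0,0.0005,0.001,0.083,0,0,0],[0,0.0005,0.001,0.087,0,0,0],[0,0.0005,0.001,0.087,0,0,0]]'|sed -n '2p;4,6p'; python3 lid2.py
```

```text
position: [0.6476, -0.0131, 0.1338]
force: [-0.0, 0.3, -2.0]
opening: 0.355
grasp_force: 30.0
t 56.12 pos [ 0.6476 -0.0131  0.1338] F [-0.   0.3 -2. ] op 0.355 gf 30.0 j [-11.   38.6  83.6  -0.   57.7  78.7]
[[1.0, 0.005, 0.001], [0.005, -1.0, -0.0], [0.001, 0.0, -1.0]]
scene 2290 tilt deg [ 0.   -0.15] z at tcp 0.1174 exp 0.1178 circ [650.5 -12.1] 88.3
wrist 40305 tilt deg [-0.04 -0.02] z at tcp 0.1196 exp 0.1178 circ [651.3 -13.7] 87.7
top 59 tilt deg [-0.43 -0.13] z at tcp 0.1173 exp 0.1178 circ [649.6  -8.6] 82.8
(array([-0.0012, -0.0015, -0.0009]), None)
```

```bash
python3 -m jog '[[0,-0.001,-0.001,0.0015,0,0,0],[0,-0.001,-0.001,0.003,0,0,0],[0,-0.001,-0.001,0.003,0,0,0]]'|sed -n '2p;4,6p'; python3 -m jog '[[0.7,0,0,0,0,0,0],[0.7,0,0,0,0,0,0],[0.7,0,0,0,0,0,0],[0.7,0,0,0,0,0,0],[0.7,0,0,-0.03,0,0,0],[0.7,0,0,-0.05,0,0,0],[0,0,0,-0.06,0,0,0],[0,0,0,-0.06,0,0,0],[0,0,0,-0.06,0,0,0],[0,0,0,-0.06,0,0,0],[0,0,0,-0.06,0,0,0],[0,0,0,-0.06,0,0,0]]'|sed -n '2p;4,6p'
cat > lid3.py <<'E'
from fit import *
st()
for c in('scene','wrist'):
    im,d,ci=cap(c,c+'_l3'); A=cloud(ci,d,np.ones_like(d,bool)); r=np.hypot(A[:,0]-.6465,A[:,1]+.0118); Q=A[(r<.1)&(r>.03)&(A[:,2]>.1)&(A[:,2]<.13)]
    n,*_=np.linalg.lstsq(np.c_[Q[:,:2],np.ones(len(Q))],Q[:,2],rcond=None); e=Q[:,2]-np.c_[Q[:,:2],np.ones(len(Q))]@n; Q=Q[abs(e)<.003]
    n,*_=np.linalg.lstsq(np.c_[Q[:,:2]-[.6465,-.0118],np.ones(len(Q))],Q[:,2],rcond=None); k=cv2.minEnclosingCircle(np.float32(Q[:,:2]*1000))
    print(c,len(Q),'tilt deg',np.round(np.degrees(n[:2]),2),'plate z',round(n[2],4),'circ',np.round(k[0],1),round(k[1],1))
    T=A[(r<.03)&(A[:,2]>.135)&(A[:,2]<.16)]; print('knob top',len(T),np.round(np.median(T,0),4) if len(T) else '')
E
python3 lid3.py
```

```text
position: [0.6461, -0.012, 0.1307]
force: [-1.7, 0.9, 2.2]
opening: 0.36
grasp_force: 30.0
position: [0.646, -0.0121, 0.1899]
force: [-0.2, -0.0, 0.1]
opening: 0.103
grasp_force: 0.0
t 58.15 pos [ 0.646  -0.0121  0.1899] F [-0.2 -0.   0.1] op 0.103 gf 0.0 j [-11.   34.6  81.3  -0.   64.1  78.8]
[[1.0, 0.005, -0.001], [0.005, -1.0, 0.0], [-0.001, -0.0, -1.0]]
scene 2706 tilt deg [-0.03 -0.07] plate z 0.1142 circ [648.2 -11.5] 88.3
knob top 169 [ 0.6515 -0.0055  0.1492]
wrist 25389 tilt deg [-0.07 -0.04] plate z 0.1163 circ [646.  -12.6] 88.0
knob top 1503 [ 0.6521 -0.0121  0.152 ]
```

```bash
python3 -m jog '[[0,0,0,0.015,0,0,0],[0,0,0,0.025,0,0,0],[0,0,0,0.027,0,0,0],[0,0,0,0.028,0,0,0],[0,0,0,0.029,0,0,0],[0,0,0,0.03,0,0,0],[0,0,0,0.031,0,0,0],[0,0,0,0.031,0,0,0]]'|sed -n '2p;4,6p'
```

```text
position: [0.6455, -0.012, 0.1605]
force: [-3.3, 0.4, 6.3]
opening: 0.002
grasp_force: 3.4
```

```bash
python3 -m jog '[[0,0,0,0.001,0,0,0],[0,0,0,0.002,0,0,0],[0,0,0,0.002,0,0,0]]'|sed -n '2p;4p'; python3 -m jog '[[0,0,0,0.001,0,0,0],[0,0,0,0.0015,0,0,0],[0,0,0,0.0015,0,0,0]]'|sed -n '2p;4p'
```

```text
position: [0.6455, -0.012, 0.1585]
force: [-4.2, 0.6, 7.5]
position: [0.6455, -0.012, 0.157]
force: [-3.5, 0.2, 7.2]
```

Going down at about 7 N. Continuing to the home height (TCP ≈ 0.155).

```bash
python3 -m jog '[[0,0,0,0.001,0,0,0],[0,0,0,0.002,0,0,0],[0,0,0,0.002,0,0,0]]'|sed -n '2p;4p'; python3 -m jog '[[0,0,0,0.0005,0,0,0],[0,0,0,0.001,0,0,0],[0,0,0,0.001,0,0,0]]'|sed -n '2p;4p'
```

```text
position: [0.6454, -0.012, 0.1554]
force: [-5.2, 0.8, 9.6]
position: [0.6455, -0.012, 0.1554]
force: [-6.1, 0.7, 14.4]
```

```bash
python3 -m jog '[[0,0,0,0.0005,0,0,0],[0,0,0,0.0008,0,0,0],[0,0,0,0.0008,0,0,0]]'|sed -n '2p;4p'; python3 -m jog '[[0,0,0,-0.005,0,0,0],[0,0,0,-0.03,0,0,0],[0,0,0,-0.08,0,0,0],[0,0,0,-0.1,0,0,0],[0,0,0,-0.1,0,0,0]]'|sed -n '2p;4p'; python3 lid3.py; python3 -c "
from h import *
im,d,ci=cap('scene','sf'); cap('top','tf'); A=cloud(ci,d,np.ones_like(d,bool)); P=A[np.hypot(A[:,0]-.601,A[:,1]+.324)<.025]; print('paddle top',P[P[:,2]<.2][:,2].max())
for t in('marker','toybot','mug','spray'): print(t,[np.round(x['xyz'],3).tolist() for x in models.tip_of('scene',t)[:1]])"
```

```text
position: [0.6455, -0.012, 0.1554]
force: [-6.9, 1.9, 17.4]
position: [0.6476, -0.0124, 0.2539]
force: [-0.1, 0.5, -0.8]
t 61.75 pos [ 0.6476 -0.0124  0.2539] F [-0.1  0.5 -0.8] op 0.005 gf 0.0 j [-11.   30.7  77.6   0.   71.4  78.8]
[[1.0, 0.005, 0.005], [0.005, -1.0, -0.001], [0.005, 0.001, -1.0]]
scene 2919 tilt deg [ 0.02 -0.04] plate z 0.1073 circ [649.4 -12.1] 89.3
knob top 139 [ 0.65   -0.0083  0.1428]
wrist 19180 tilt deg [-0.22 -0.02] plate z 0.1081 circ [644.5 -12.1] 88.2
knob top 1011 [ 0.6464 -0.0119  0.1439]
paddle top 0.18184276043634773
marker [[0.563, -0.204, 0.001]]
toybot [[0.707, 0.207, 0.002]]
mug [[0.324, 0.45, 0.0]]
spray [[0.714, -0.193, -0.001]]
```

View pics/sf.png

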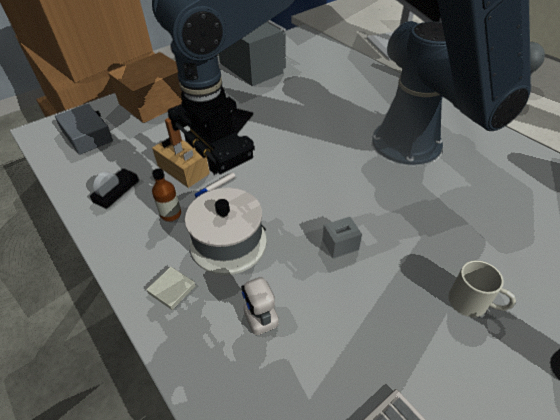

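The lid is home and level, with the plate top at 0.108, the knob at (222,207) in the picture and about 17 N of press. The paddle stands in the slot and the bystanders haven't moved.

```bash
python3 -c "
from rig import workorder
print(workorder.hand_in())"
```

```text
the job is handed in; nothing more can be done
None
```

The job is handed in, with no verdict returned: the three links are in the bowl, the beads were stirred for about five and a half turns, the paddle is in the block's slot, the lid is pressed home, and the marker, toy robot, mug and bottle are unmoved.

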